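Lock the tie-down anchor into the slotted strut

ROBOT

A 7-joint arm with a two-finger parallel gripper is mounted at the origin on the work surface. World frame = base frame: x ahead of the robot, y to its left, z up, the work surface at z = 0. Lengths are in m, angles in rad, forces in N, time in s.
With the tool pointing down it reaches from about 0.375 to 0.925 m from the base axis. Payload 3.1 kg.
Tool frame: the origin (TCP) lies at the very end of the fingers, on their centre line; the grasp point (between the pads) lies robot.tcp_to_grasp behind it (robot.tcp_to_grasp is the distance from the TCP to the grasp point, in m); z points along the fingers, x is the direction in which the jaws open and shut, and the axes are right-handed (so a half turn about z gives the same grasp; the last joint's range is limited). The gripper opens to 85 mm and grips with 20 to 120 N. Pads are 22 mm wide; open, the fingers measure 114 mm over their backs; the gripper's body (76 mm by 85 mm) begins 54 mm behind the grasp point. The pads swing forward as they close: fully open they stand 13 mm farther back than shut.
Start: joints at [1.18, 0.383, 0.044, 1.598, -0.018, 1.161, -0.05], TCP at [0.188, -0.622, 0.231] pointing down, gripper open.
Joint ranges: [-2.61, 2.61], [-0.41, 2.15], [-1.48, 1.57], [0, 2.5], [-1.57, 4.71], [0.05, 1.97], [-2.85, 2.85]. Speed limits (rad/s): [2.79, 2.79, 3.14, 3.14, 3.14, 3.14, 3.14].

INTERFACE

Orientations are given as a unit quaternion [w, x, y, z].
In Python, from plant import get_obs, snapshot, robot gives the robot as it stands.
- The arm moves only by the tool servo_tool, never from a script. Its argument "series" is a list of rows, each an object of numbers: "fingers": the opening, from 0 (shut) to 1 (fully open); "dx", "dy", "dz": the shift along the tool's x, y, z in cm; "ax", "ay", "az": the turn, a rotation vector about the tool's x, y, z in degrees. In form: [{"fingers": .., "dx": .., "dy": .., "dz": .., "ax": .., "ay": .., "az": ..}, ...]. A call has 1 to 20 rows; each row shifts and turns the pose as measured when the row begins, along the tool's axes as they then stand; what a row does not reach is not made up. A row lasts 1/12 s, in which the tool goes at most 41.7 mm and 7.16 degrees, less where a joint would pass 70% of its speed; a pose out of reach is approached as far as the arm can. A call with a gripper value outside its range is refused whole. The fingers move at their own pace and stop on an object; "force" is the grip in N (left out, the last holds). Time passes only in rows, so rows that do not move let the fingers close. It gives the time, the measured TCP pose, the force and the opening at its end, in the units of the state.
- get_obs(): the state, without advancing time (a new reading comes with each control period).
- snapshot(name): name is "side" or "top" or "wrist"; returns a dict with "img" (384x512x3 uint8, red, green, blue), "range_z" (384x512 float32, m along the optical axis (not along the pixel's ray), 0 where there is no reading), "fov_y" (degrees; the focal length in pixels is half the picture's height over the tangent of half this angle, whatever the lens; pixels are square), "cx", "cy" (the principal point, pixels), "D" ([k1, k2, p1, p2, k3] as OpenCV has them; the pictures are not rectified), "eye" and "attitude" of the camera in the world. Camera axes: x right, y down, z forward; pixel columns grow to the right and rows downward; lengths in m; the calibration is good to about 2 mm. A picture is of the moment at which its call begins.
- robot.sign_off(): hands the job in, once; it reports no verdict.
The state is a dict: "time": time; "joint_positions": joint angles; "joint_vel": joint speeds; "joint_efforts": joint torques, N m; "tcp_pos": TCP position; "orientation": TCP orientation; "force": force on the tool from outside, world axes, zero at the start; "ft_torque": the same for the moment, N m; "opening": opening from 0.0 (shut) to 1.0 (fully open).
Only numpy, scipy, OpenCV 4.12 (cv2) and the standard library are available. Lean on these libraries where they do the work, as an engineer would, in place of code of your own. Each camera call takes 0.05 s, during which the arm holds its last target.

TASK

In the robot pit, take the steel hammer-head tie-down anchor off its storage rod, sliding it off the open end. About midway along the slotted strut, push its head down through the slot against the spring bar inside, give it a quarter turn so that the head catches under the lips, and tug it firmly upward to prove it holds. Leave it standing there locked crosswise and let go; go gently, without banging or forcing anything, and do not disturb the timber, joystick, wrench or bin.

Things in the scene. Friction and masses are not known exactly. Their poses are not given: they have to be found in the camera images.
- anchor_eye (a point): Centre of the eye of the loose plain steel anchor (0.3 kg, 108 mm tall), hung upright on the rod. Axes: z up, x along eye width and head length, y through the eye, along the rod. Eye frame from -29 to +31 mm in z, 46 mm wide in x with flat parallel sides (grip these), 14 mm thick in y; its opening 30 mm wide, 42 mm high, centred here. Its top rests on the rod: centre 14 mm under the rod axis.
- anchor_head (a point): Centre of the anchor's underside, 77 mm below the eye centre, same axes. Upward from here: rectangular hammer head 0 to 12 mm (52 mm along x, 20 mm along y), round neck 17 mm diameter to 28 mm, round flange 44 mm diameter from 28 to 34 mm, shank 18 mm diameter to 48 mm, then the eye frame to 108 mm.
- rod_tip (a point): Open end of the storage rod, on its axis, 125 mm above the bench. A level plain steel bar, 14 mm diameter, without a knob; it runs 160 mm along this point's +y to an upright post 34 mm wide, 146 mm high. Its -y end is free. The stand is fixed; its foot is 12 mm high. The anchor hangs 85 to 125 mm from this tip at the start.
- cradle: Fixed cradle carrying the slotted aluminium strut (182 mm long, 80 mm wide): blue foot 220 x 140 mm, end cheeks 54 mm high. Origin on the bench under its centre; x along strut and slot, z up. The strut is clamped up to 6 mm to either side (cradle +y or -y) of the cradle's centre line, still parallel to x; this offset is not reported: feel or look for it.
- slot_level (a point): Point on the cradle's centre line, midway along the strut, at the strut's top (64 mm above the bench); axes as the cradle; it does not follow the strut's sideways offset. The open slot is 23 mm wide; its lips (strut_c2, strut_c4) are 8 mm thick; inside, the strut is 64 mm wide, so the head can turn either way. A head that misses the slot stands on the lips: eye centre 77 mm above this point.
- spring_mid (a point): Fixed point on the cradle's centre line at the free height (48 mm above the bench) of the spring bar, 150 mm long, inside the strut under the slot. Pushed down it resists with 6 N plus 0.5 N per mm, 12 N when the flange lands on the strut (eye centre then 113 mm above the bench). Turned across and let up, the head is held under the lips by the spring: eye centre at 121 mm.
- timber_c (a point): Bystander: centre of a bare timber offcut, 200 x 45 x 40 mm, x along its length.
- joystick_c (a point): Bystander: joystick on a black base 110 x 100 x 28 mm, stick up to 129 mm; the point is 30 mm above its underside.
- wrench_c (a point): Bystander: middle of the handle of a steel wrench, 170 mm long, lying on the bench, x along its length.
- bin_c (a point): Bystander: middle of an open grey bin 110 x 150 x 50 mm (150 mm along its y), the point 25 mm above its underside.
Not all that is in view belongs to the job. Of the things that look like the part that bears rod_tip, take the one that is farthest to the robot's left at the start.

How it is judged:
On the way, in this order (a step that is already met when the one before it is completed fails the run):
1. the anchor is slid off the open end of the rod (y of anchor_eye in the frame of rod_tip below -0.009 m), for 0.05 s.
2. the head is pressed down through the slot, lengthwise, against the spring (z of anchor_eye in the frame of cradle below 0.119 m and x of anchor_eye in the frame of cradle between -0.035 and 0.035 m and y of anchor_eye in the frame of cradle between -0.015 and 0.015 m and angle between anchor_eye's own z axis and vertical below 0.2 rad and angle between the x axis of anchor_eye and the x axis of cradle, either way round below 0.5 rad), for 0.05 s.
3. it is turned a quarter turn below the lips (z of anchor_eye in the frame of cradle below 0.1235 m and angle between the x axis of anchor_eye and the y axis of cradle, either way round below 0.3 rad), for 0.1 s.
4. it is tugged firmly upward (about 10 N) and the lips hold it (all of step 3 and (contact force between anchor and strut_c2 above 6 N or contact force between anchor and strut_c4 above 6 N) and z of anchor_eye in the frame of cradle above 0.119 m), for 0.05 s.
At the end, for the whole second after the job is handed in: The anchor stands upright (within 7 degrees) and still in the strut, within 35 mm of the middle of its length, its head across the slot (within 17 degrees of square) and held up under the lips by the spring (eye centre 118 to 123.5 mm above the bench), released (all of step 3 and z of anchor_eye in the frame of cradle above 0.118 m and x of anchor_eye in the frame of cradle between -0.035 and 0.035 m and y of anchor_eye in the frame of cradle between -0.015 and 0.015 m and angle between anchor_eye's own z axis and vertical below 0.12 rad and linear speed of anchor below 0.02 m/s); the robot touches nothing.
It fails at once if the anchor is banged or forced against the strut with more than 120 N (contact force between anchor and cradle above 120 N).
It fails at once if the rod stand is banged or loaded with more than 100 N (contact force between anything else and stand above 100 N).
It fails at once if a bystander is moved by more than 30 mm (distance of any of timber_c, joystick_c, wrench_c, bin_c from where it was at the start of the episode above 0.03 m).
It also fails if it takes over 58 s, if anything falls off the work surface, if the arm or the gripper's body presses on something with over 40 N, if the wrist force passes 120 N, or if a joint passes its speed limit or range.

## Working session

There is one attempt and no reset: what is moved stays moved. The work goes in short steps, Python scripts to look and compute and a tool call to move; the robot and the scene stay as the last step left them, time stands still between calls to the robot, and variables do not carry over. Pictures are saved under pics/ and viewed, and the job is handed in when it is done.

Besides the shell and the picture viewer there is one more tool, called after "Call:" as name(argument=value, ...) on one line, values as JSON. servo_tool: Moves the arm, as the interface text tells. Its arguments: {"type":"object","properties":{"series":{"type":"array"},"force":{"type":"number"}},"required":["series"]}

```bash
ls; mkdir -p pics; cat > h.py <<'E'
import numpy as np, cv2
from plant import get_obs, snapshot, robot
from scipy.spatial.transform import Rotation as R
def snap(n,f):
    s=snapshot(n); cv2.imwrite(f'pics/{f}.png',s['img'][:,:,::-1]); np.savez(f'pics/{f}.npz',**{k:np.array(v) for k,v in s.items()}); return s
def load(f): return dict(np.load(f'pics/{f}.npz'))
def K(s):
    f=192/np.tan(np.radians(float(s['fov_y']))/2); return np.array([[f,0,float(s['cx'])],[0,f,float(s['cy'])],[0,0,1]])
def rot(s):
    a=np.array(s['attitude'])
    return a if a.shape==(3,3) else R.from_quat(a,scalar_first=True).as_matrix()
def ray(s,uv):
    p=cv2.undistortPoints(np.array(uv,float).reshape(-1,1,2),K(s),np.array(s['D'],float)).reshape(-1,2)
    return np.c_[p,np.ones(len(p))]
def pz(s,uv,z):  # intersect with height z
    d=ray(s,uv)@rot(s).T; e=np.array(s['eye']); t=(z-e[2])/d[:,2]; return e+d*t[:,None]
def pd(s,uv):
    uv=np.array(uv).reshape(-1,2); d=np.array([s['range_z'][int(round(v)),int(round(u))] for u,v in uv])
    return (ray(s,uv)*d[:,None])@rot(s).T+np.array(s['eye'])
def proj(s,P):
    P=np.array(P,float).reshape(-1,3); c=(P-np.array(s['eye']))@rot(s)
    return cv2.projectPoints(c,np.zeros(3),np.zeros(3),K(s),np.array(s['D'],float))[0].reshape(-1,2)
def cloud(s):
    v,u=np.mgrid[0:384,0:512]; uv=np.c_[u.ravel(),v.ravel()]; d=s['range_z'].ravel()
    return ((ray(s,uv)*d[:,None])@rot(s).T+np.array(s['eye'])).reshape(384,512,3)
def crop(f,x0,y0,x1,y1,k,out):
    im=cv2.imread(f'pics/{f}.png')[y0:y1,x0:x1]; cv2.imwrite(f'pics/{out}.png',cv2.resize(im,None,fx=k,fy=k,interpolation=cv2.INTER_CUBIC))
E
python3 - <<'E'
from h import *
print(get_obs(),robot.tcp_to_grasp)
for n in ('side','top','wrist'):
    s=snap(n,n+'0'); print(n,s['fov_y'],s['cx'],s['cy'],s['D'],s['eye'],s['attitude'])
E
```

```text
pics
{'time': 0.0, 'joint_positions': array([ 1.18016301,  0.38383696,  0.04381419,  1.59961823, -0.01790983,
        1.16118799, -0.04991171]), 'joint_vel': array([-0.00086208, -0.00091058,  0.00068344,  0.00076619,  0.00019482,
       -0.00046004,  0.00086861]), 'joint_efforts': array([ 8.48500604e-04, -4.33458602e+01,  1.02476668e+00, -2.49513119e+01,
        1.05556677e-02,  1.13772854e-02, -7.69820154e-07]), 'tcp_pos': array([ 0.18736289, -0.62140599,  0.22986508]), 'orientation': array([-7.40957628e-04,  8.02727244e-01, -5.96344870e-01, -1.10352498e-03]), 'force': array([ 0.27998847,  0.32590013, -0.72645891]), 'ft_torque': array([ 0.0068405 , -0.06411613,  0.00656809]), 'opening': 0.9992300682587536} 0.0187
side 43.52409684322926 255.80213264543622 187.32329843584571 [-0.17225453  0.          0.          0.          0.        ] [-0.2035692   0.73017805  1.07288754] [ 0.15127092 -0.34444676  0.84809584 -0.37310452]
top 48.905347883966044 255.70753213077367 192.62518445874224 [-0.11752211  0.          0.          0.          0.        ] [0.3930523  0.01179779 1.41965151] [-0.04035595  0.71578277 -0.69612327  0.03793169]
wrist 70.44733998911916 253.23317431671643 191.9546620599313 [-0.06593626  0.          0.          0.          0.        ] [ 0.25188556 -0.60179048  0.37232305] [ 0.10642568  0.79560469 -0.59091324 -0.08067401]
```

View pics/side0.png

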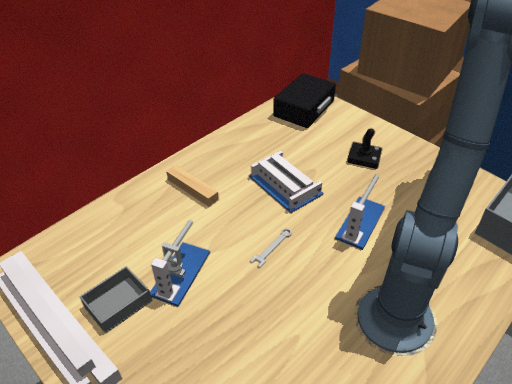

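View pics/top0.png

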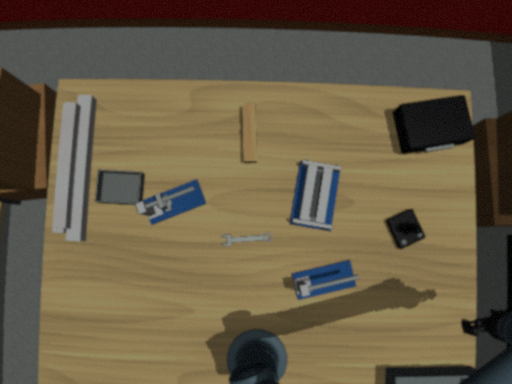

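View pics/wrist0.png

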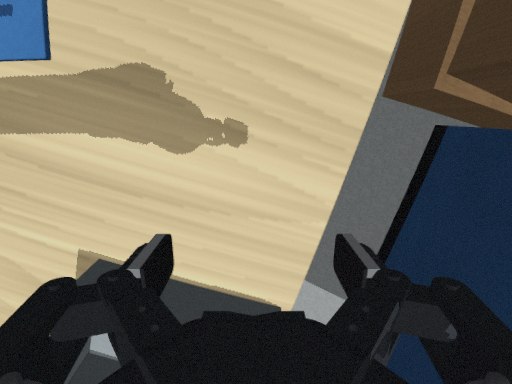

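```bash
python3 - <<'E'
from h import *
crop('side0',130,205,230,315,6,'c1'); crop('top0',125,165,215,235,8,'c2'); crop('top0',280,150,350,240,6,'c3'); crop('side0',235,140,335,220,7,'c4')
s=load('top0')
print(pz(s,[[170,200],[325,280],[316,195],[249,133],[406,228],[246,239],[121,188]],[.0]).round(3))
E
```

```text
[[ 0.518  0.309  0.   ]
 [ 0.264 -0.22   0.   ]
 [ 0.548 -0.186  0.   ]
 [ 0.757  0.048  0.   ]
 [ 0.444 -0.496  0.   ]
 [ 0.394  0.047  0.   ]
 [ 0.554  0.481  0.   ]]
```

View pics/c1.png

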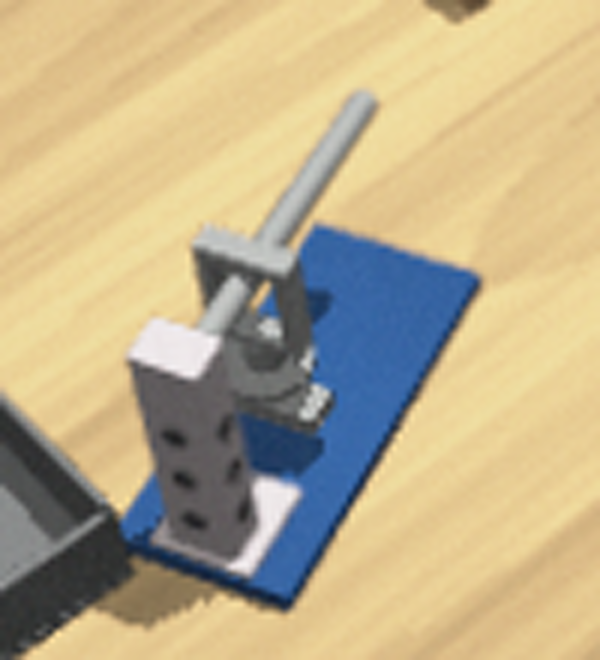

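View pics/c2.png

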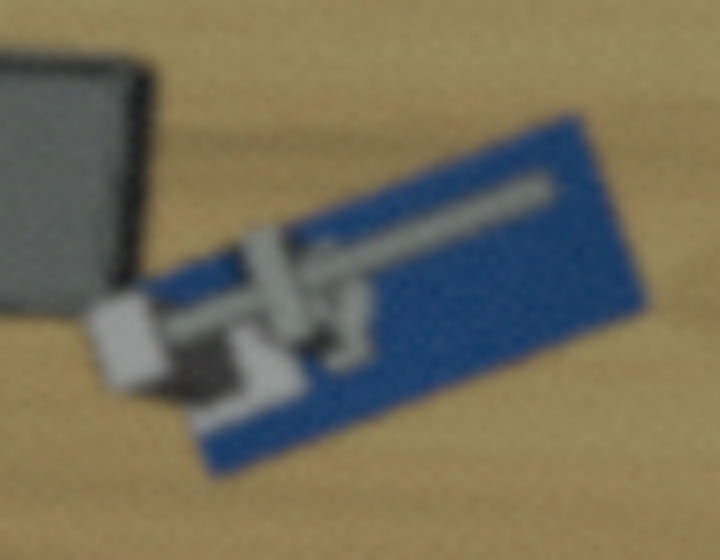

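View pics/c3.png

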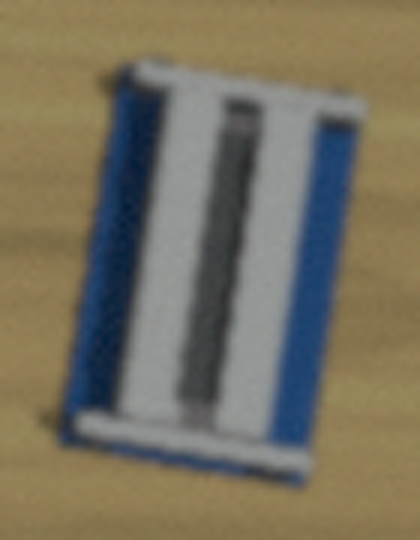

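View pics/c4.png

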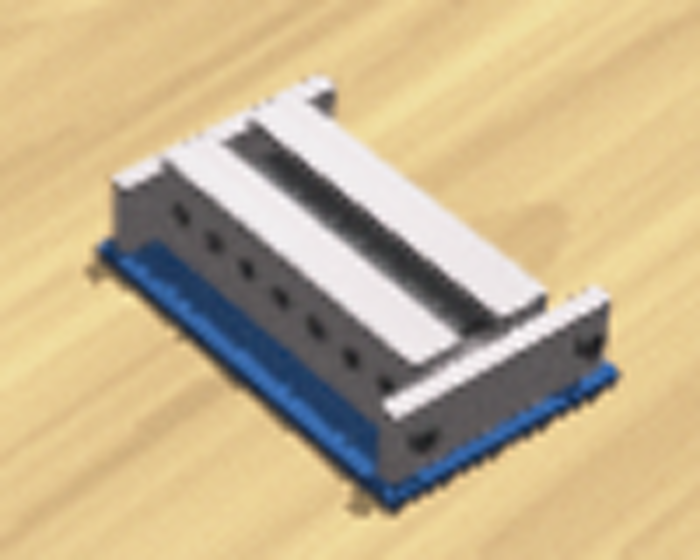

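```bash
python3 - <<'E'
from h import *
def c(o,k,l): return np.array(o)+(np.array(l,float)+.5)/k-.5
t=load('top0'); s=load('side0')
a=c([125,165],8,[[553,187],[165,328],[262,232],[292,335]])
print('top rod',pz(t,a,.129).round(4))
b=c([130,205],6,[[368,100],[215,325]])
print('side rod',pz(s,b,.129).round(4))
for n,S in(('t',t),('s',s)):
    C=cloud(S)
    # rod points: z .115-.135 near
    m=(C[...,2]>.119)&(C[...,2]<.137)&(np.hypot(C[...,0]-.52,C[...,1]-.31)<.15)&(S['range_z']>0)
    P=C[m]; print(n,len(P)); 
    q=P[:,:2]-P[:,:2].mean(0); u=np.linalg.svd(q,full_matrices=False)[2][0]; 
    if u[1]<0:u=-u
    print(P.mean(0),u,np.degrees(np.arctan2(u[1],u[0])),(q@u).min(),(q@u).max(), np.percentile(P[:,2],[5,50,95]))
    # post top
    m=(C[...,2]>.139)&(C[...,2]<.155)&(np.hypot(C[...,0]-.5,C[...,1]-.38)<.15); print('post',m.sum(),C[m].mean(0) if m.any() else 0)
    # strut top
    m=(C[...,2]>.058)&(C[...,2]<.07)&(np.hypot(C[...,0]-.548,C[...,1]+.186)<.15); P=C[m]
    r=cv2.minAreaRect((P[:,:2]*1000).astype(np.float32)); print('strut',m.sum(),P.mean(0),r)
    m=(C[...,2]>.003)&(C[...,2]<.02)&(np.hypot(C[...,0]-.548,C[...,1]+.186)<.15); P=C[m]
    if len(P)>5: print('foot',len(P),cv2.minAreaRect((P[:,:2]*1000).astype(np.float32)))
E
```

```text
top rod [[0.5458 0.2101 0.129 ]
 [0.4868 0.3587 0.129 ]
 [0.5252 0.3227 0.129 ]
 [0.4856 0.3089 0.129 ]]
side rod [[0.5449 0.2117 0.129 ]
 [0.4913 0.3418 0.129 ]]
t 237
[0.51312689 0.28928407 0.12924682] [-0.41487582  0.90987804] 114.51149640614936 -0.08469452893312644 0.09165795712941434 [0.12371182 0.12946407 0.13400565]
post 151 [0.49013591 0.34740986 0.14383963]
strut 971 [ 0.54638946 -0.17628439  0.06318636] ((548.3785400390625, -180.020263671875), (118.84916687011719, 205.34197998046875), 80.55477142333984)
foot 1273 ((549.39990234375, -187.03790283203125), (283.474365234375, 293.8317565917969), 39.15567398071289)
s 340
[0.50553053 0.30197321 0.13017386] [-0.40137846  0.91591229] 113.66438125924711 -0.10311078788049703 0.08595424214764726 [0.12278399 0.13076499 0.13550392]
post 217 [0.48956684 0.34540358 0.14488624]
strut 775 [ 0.54452567 -0.17413525  0.06455865] ((544.8507080078125, -177.24009704589844), (123.41255187988281, 203.11146545410156), 81.52232360839844)
foot 1019 ((540.4244384765625, -183.45135498046875), (297.55242919921875, 275.5935363769531), 71.82488250732422)
```

```bash
cat >> h.py <<'E'
def cur():
    o=get_obs(); M=R.from_quat(o['orientation'],scalar_first=True).as_matrix()
    return o['tcp_pos'],M,np.degrees(np.arctan2(M[1,0],M[0,0])),o
def plan(goal,yaw,step=.035,ang=6.5,n=None):
    p,M,y0,o=cur(); g=np.array(goal,float); d=g-p; dy=(yaw-y0+180)%360-180
    n=n or int(np.ceil(max(np.linalg.norm(d)/step,abs(dy)/ang,1)))
    # tilt
    print('pos',p.round(4),'yaw',round(y0,2),'zaxis',M[:,2].round(4),'n',n,'d',d.round(4),'dyaw',round(dy,2))
    rows=[]
    for i in range(n):
        t=np.radians(y0+dy*i/n); x=np.array([np.cos(t),np.sin(t),0]); yv=np.array([np.sin(t),-np.cos(t),0]); s=d/n
        rows.append('{"dx":%.2f,"dy":%.2f,"dz":%.2f,"az":%.2f}'%(s@x*100,s@yv*100,-s[2]*100,-dy/n))
    print(',\n'.join(rows))
E
python3 - <<'E'
from h import *
plan([.50,-.26,.33],-19)
E
```

```text
pos [ 0.1874 -0.6216  0.2301] yaw -73.22 zaxis [-8.e-04  2.e-03 -1.e+00] n 14 d [0.3126 0.3616 0.0999] dyaw 54.22
{"dx":-1.83,"dy":-2.88,"dz":-0.71,"az":-3.87},
{"dx":-1.63,"dy":-3.00,"dz":-0.71,"az":-3.87},
{"dx":-1.42,"dy":-3.10,"dz":-0.71,"az":-3.87},
{"dx":-1.21,"dy":-3.19,"dz":-0.71,"az":-3.87},
{"dx":-0.99,"dy":-3.27,"dz":-0.71,"az":-3.87},
{"dx":-0.77,"dy":-3.33,"dz":-0.71,"az":-3.87},
{"dx":-0.54,"dy":-3.37,"dz":-0.71,"az":-3.87},
{"dx":-0.31,"dy":-3.40,"dz":-0.71,"az":-3.87},
{"dx":-0.08,"dy":-3.41,"dz":-0.71,"az":-3.87},
{"dx":0.15,"dy":-3.41,"dz":-0.71,"az":-3.87},
{"dx":0.38,"dy":-3.39,"dz":-0.71,"az":-3.87},
{"dx":0.61,"dy":-3.36,"dz":-0.71,"az":-3.87},
{"dx":0.83,"dy":-3.31,"dz":-0.71,"az":-3.87},
{"dx":1.05,"dy":-3.25,"dz":-0.71,"az":-3.87}
```

Call:
servo_tool(series=[{"dx": -1.8,"dy": -2.9,"dz": -0.7,"az": -4},{"dx": -1.6,"dy": -3.0,"dz": -0.7,"az": -4},{"dx": -1.4,"dy": -3.1,"dz": -0.7,"az": -4},{"dx": -1.2,"dy": -3.2,"dz": -0.7,"az": -4},{"dx": -1.0,"dy": -3.3,"dz": -0.7,"az": -4},{"dx": -0.8,"dy": -3.3,"dz": -0.7,"az": -4},{"dx": -0.5,"dy": -3.4,"dz": -0.7,"az": -4},{"dx": -0.3,"dy": -3.4,"dz": -0.7,"az": -4},{"dx": -0.1,"dy": -3.4,"dz": -0.7,"az": -4},{"dx": 0.2,"dy": -3.4,"dz": -0.7,"az": -4},{"dx": 0.4,"dy": -3.4,"dz": -0.7,"az": -4},{"dx": 0.6,"dy": -3.4,"dz": -0.7,"az": -4},{"dx": 0.8,"dy": -3.3,"dz": -0.7,"az": -4},{"dx": 1.0,"dy": -3.2,"dz": -0.7,"az": -4}])

```text
invalid input at $.series[0]: expected keys fingers, dx, dy, dz, ax, ay, az
```

```bash
python3 - <<'E'
from h import *
s=snap('wrist','w1'); print(cur()[:3],s['eye'],s['attitude'],get_obs()['time'])
E
```

```text
(array([ 0.18745898, -0.62173446,  0.23035741]), array([[ 2.88714913e-01, -9.57414933e-01, -5.87221136e-04],
       [-9.57413504e-01, -2.88715498e-01,  1.65647657e-03],
       [-1.75547525e-03,  8.39639551e-05, -9.99998456e-01]]), np.float64(-73.21893797545624)) [ 0.25190872 -0.60186409  0.37249698] [ 0.10651534  0.79559144 -0.59093364 -0.08053674] 0.2
```

View pics/w1.png

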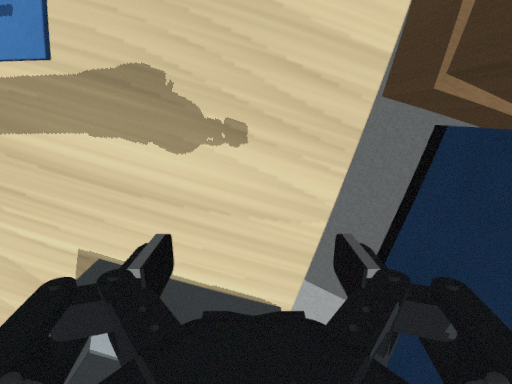

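All keys are needed in each row.

Call:
servo_tool(series=[{"fingers": 1,"dx": -1.8,"dy": -2.9,"dz": -0.7,"ax": 0,"ay": 0,"az": -4},{"fingers": 1,"dx": -1.6,"dy": -3.0,"dz": -0.7,"ax": 0,"ay": 0,"az": -4},{"fingers": 1,"dx": -1.4,"dy": -3.1,"dz": -0.7,"ax": 0,"ay": 0,"az": -4},{"fingers": 1,"dx": -1.2,"dy": -3.2,"dz": -0.7,"ax": 0,"ay": 0,"az": -4},{"fingers": 1,"dx": -1.0,"dy": -3.3,"dz": -0.7,"ax": 0,"ay": 0,"az": -4},{"fingers": 1,"dx": -0.8,"dy": -3.3,"dz": -0.7,"ax": 0,"ay": 0,"az": -4},{"fingers": 1,"dx": -0.5,"dy": -3.4,"dz": -0.7,"ax": 0,"ay": 0,"az": -4},{"fingers": 1,"dx": -0.3,"dy": -3.4,"dz": -0.7,"ax": 0,"ay": 0,"az": -4},{"fingers": 1,"dx": -0.1,"dy": -3.4,"dz": -0.7,"ax": 0,"ay": 0,"az": -4},{"fingers": 1,"dx": 0.2,"dy": -3.4,"dz": -0.7,"ax": 0,"ay": 0,"az": -4},{"fingers": 1,"dx": 0.4,"dy": -3.4,"dz": -0.7,"ax": 0,"ay": 0,"az": -4},{"fingers": 1,"dx": 0.6,"dy": -3.4,"dz": -0.7,"ax": 0,"ay": 0,"az": -4},{"fingers": 1,"dx": 0.8,"dy": -3.3,"dz": -0.7,"ax": 0,"ay": 0,"az": -4},{"fingers": 1,"dx": 1.0,"dy": -3.2,"dz": -0.7,"ax": 0,"ay": 0,"az": -4}])

```text
time: 1.37
tcp_pos: [0.4908, -0.2444, 0.3243]
orientation: [-0.0, 0.99, -0.139, -0.007]
force: [-0.3, -0.8, 1.0]
opening: 0.999
```

```bash
python3 - <<'E'
from h import *
s=snap('wrist','w1b'); print(cur()[:3],s['eye'],s['attitude'],get_obs()['time'])
E
```

```text
(array([ 0.49718769, -0.23518634,  0.32627547]), array([[ 0.96562377, -0.25987141, -0.00613114],
       [-0.2598271 , -0.96562847,  0.00717882],
       [-0.00778597, -0.00533901, -0.99995544]]), np.float64(-15.06027015240372)) [ 0.51130686 -0.17956708  0.46655593] [ 0.13201087  0.98146477 -0.13667161 -0.02491819] 1.4167
```

View pics/w1b.png

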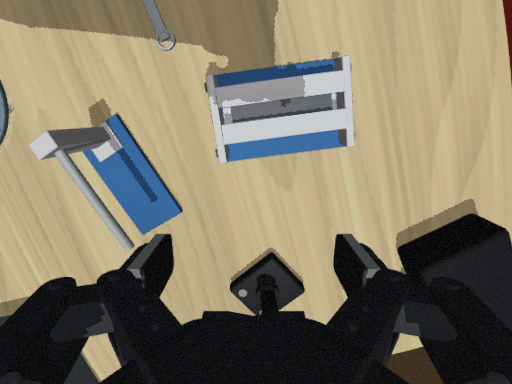

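```bash
python3 - <<'E'
from h import *
crop('w1b',200,50,360,170,5,'c5')
E
```

```text
(no output)
```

View pics/c5.png

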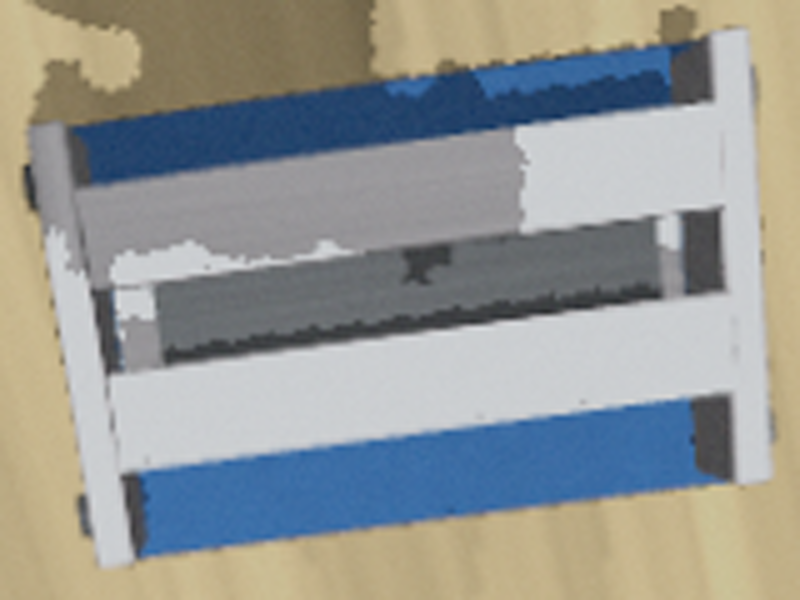

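```bash
python3 - <<'E'
from h import *
def c(l): return np.array([200,50])+(np.array(l,float)+.5)/5-.5
s=load('w1b')
L=[[80,188],[715,102],[95,290],[722,206],[108,376],[735,293],[120,472],[737,392]]
P=pz(s,c(L),.064)[:,:2]
for i in range(0,8,2):
    d=P[i+1]-P[i]; print(P[i].round(4),P[i+1].round(4),np.hypot(*d).round(4),np.degrees(np.arctan2(d[1],d[0])).round(2))
Q=pz(s,c([[30,125],[133,562],[98,567],[68,122],[712,32],[748,28],[772,480],[735,484]]),.054)[:,:2]
print(Q.round(4)); print('cheek centre',Q.mean(0))
m=P.reshape(4,2,2).mean(1); print(m.round(4))
th=np.radians(-8); 
for a in (P[0:2],P[2:4],P[4:6],P[6:8]): pass
d=(P[1::2]-P[::2]).mean(0); u=d/np.hypot(*d); n=np.array([-u[1],u[0]]); print('dir',np.degrees(np.arctan2(u[1],u[0])))
print('lat',(m@n).round(4),'cheek lat',(Q@n).round(4),(Q@n).mean(),'long',(P@u).round(4),(Q@u).round(4),(Q@u).mean())
# depth check
print(pd(s,c([[400,450],[400,200],[420,300],[60,400]])).round(4))
# wood foot corner
E
```

```text
[ 0.4669 -0.1238] [ 0.6434 -0.1498] 0.1784 -8.39
[ 0.4626 -0.1515] [ 0.6395 -0.1775] 0.1789 -8.37
[ 0.4589 -0.1755] [ 0.6383 -0.2018] 0.1813 -8.36
[ 0.454  -0.2028] [ 0.6333 -0.2293] 0.1813 -8.41
[[ 0.4572 -0.1019]
 [ 0.4482 -0.2306]
 [ 0.4373 -0.2291]
 [ 0.4679 -0.1043]
 [ 0.6499 -0.1305]
 [ 0.66   -0.1321]
 [ 0.6416 -0.259 ]
 [ 0.6304 -0.2572]]
cheek centre [ 0.54907086 -0.18058097]
[[ 0.5551 -0.1368]
 [ 0.5511 -0.1645]
 [ 0.5486 -0.1886]
 [ 0.5437 -0.216 ]]
dir -8.381002229046175
lat [-0.0544 -0.0824 -0.1067 -0.1345] cheek lat [-0.0342 -0.1628 -0.1629 -0.0349 -0.0344 -0.0345 -0.1627 -0.1626] -0.09862266890308541 long [0.4799 0.6584 0.4797 0.6586 0.4796 0.6609 0.4787 0.66  ] [0.4672 0.477  0.4661 0.4781 0.6619 0.6722 0.6725 0.6612] 0.5695277523903756
[[ 0.5378 -0.2244  0.01  ]
 [ 0.5524 -0.1517  0.0633]
 [ 0.5525 -0.1797  0.0478]
 [ 0.4326 -0.1778 -0.    ]]
```

```bash
python3 - <<'E'
from h import *
def c(o,k,l): return np.array(o)+(np.array(l,float)+.5)/k-.5
t=load('top0'); s=load('side0')
print('eye top',pz(t,c([125,165],8,[[277,283],[250,232],[305,335]]),.142).round(4))
print('eye top side',pz(s,c([130,205],6,[[248,248],[205,232],[292,263]]),.142).round(4))
a=c([280,150],6,[[228,105],[185,400],[262,110],[220,410]]) # slot edges in top
P=pz(t,a,.064)[:,:2]; n=np.array([.1458,.9893]); u=np.array([.9893,-.1458]);print('top slot lat',P@n,P.round(4))
plan([.505,.30,.26],22)
E
```

```text
eye top [[0.5044 0.3127 0.142 ]
 [0.5237 0.3242 0.142 ]
 [0.4848 0.3009 0.142 ]]
eye top side [[0.5049 0.311  0.142 ]
 [0.5251 0.3184 0.142 ]
 [0.485  0.303  0.142 ]]
top slot lat [-0.08656125 -0.08896492 -0.10528073 -0.1083915 ] [[ 0.6331 -0.1808]
 [ 0.4722 -0.1595]
 [ 0.6309 -0.1994]
 [ 0.4673 -0.1784]]
pos [ 0.4972 -0.2352  0.3263] yaw -15.06 zaxis [-0.0061  0.0072 -1.    ] n 16 d [ 0.0078  0.5352 -0.0663] dyaw 37.06
{"dx":-0.82,"dy":-3.24,"dz":0.41,"az":-2.32},
{"dx":-0.69,"dy":-3.27,"dz":0.41,"az":-2.32},
{"dx":-0.56,"dy":-3.30,"dz":0.41,"az":-2.32},
{"dx":-0.42,"dy":-3.32,"dz":0.41,"az":-2.32},
{"dx":-0.29,"dy":-3.33,"dz":0.41,"az":-2.32},
{"dx":-0.15,"dy":-3.34,"dz":0.41,"az":-2.32},
{"dx":-0.02,"dy":-3.35,"dz":0.41,"az":-2.32},
{"dx":0.12,"dy":-3.34,"dz":0.41,"az":-2.32},
{"dx":0.25,"dy":-3.34,"dz":0.41,"az":-2.32},
{"dx":0.39,"dy":-3.32,"dz":0.41,"az":-2.32},
{"dx":0.52,"dy":-3.30,"dz":0.41,"az":-2.32},
{"dx":0.65,"dy":-3.28,"dz":0.41,"az":-2.32},
{"dx":0.78,"dy":-3.25,"dz":0.41,"az":-2.32},
{"dx":0.92,"dy":-3.22,"dz":0.41,"az":-2.32},
{"dx":1.05,"dy":-3.18,"dz":0.41,"az":-2.32},
{"dx":1.17,"dy":-3.13,"dz":0.41,"az":-2.32}
```

Call:
servo_tool(series=[{"fingers": 1,"dx": -0.8,"dy": -3.3,"dz": 0.3,"ax": 0,"ay": 0,"az": -2.4},{"fingers": 1,"dx": -0.7,"dy": -3.3,"dz": 0.3,"ax": 0,"ay": 0,"az": -2.4},{"fingers": 1,"dx": -0.6,"dy": -3.3,"dz": 0.3,"ax": 0,"ay": 0,"az": -2.4},{"fingers": 1,"dx": -0.4,"dy": -3.3,"dz": 0.3,"ax": 0,"ay": 0,"az": -2.4},{"fingers": 1,"dx": -0.3,"dy": -3.3,"dz": 0.3,"ax": 0,"ay": 0,"az": -2.4},{"fingers": 1,"dx": -0.2,"dy": -3.3,"dz": 0.3,"ax": 0,"ay": 0,"az": -2.4},{"fingers": 1,"dx": 0,"dy": -3.4,"dz": 0.3,"ax": 0,"ay": 0,"az": -2.4},{"fingers": 1,"dx": 0.1,"dy": -3.3,"dz": 0.3,"ax": 0,"ay": 0,"az": -2.4},{"fingers": 1,"dx": 0.3,"dy": -3.3,"dz": 0.3,"ax": 0,"ay": 0,"az": -2.4},{"fingers": 1,"dx": 0.4,"dy": -3.3,"dz": 0.3,"ax": 0,"ay": 0,"az": -2.4},{"fingers": 1,"dx": 0.5,"dy": -3.3,"dz": 0.3,"ax": 0,"ay": 0,"az": -2.4},{"fingers": 1,"dx": 0.7,"dy": -3.3,"dz": 0.3,"ax": 0,"ay": 0,"az": -2.4},{"fingers": 1,"dx": 0.8,"dy": -3.2,"dz": 0.3,"ax": 0,"ay": 0,"az": -2.4},{"fingers": 1,"dx": 0.9,"dy": -3.2,"dz": 0.3,"ax": 0,"ay": 0,"az": -2.4},{"fingers": 1,"dx": 1.0,"dy": -2.0,"dz": 0.3,"ax": 0,"ay": 0,"az": -1},{"fingers": 1,"dx": 0,"dy": 0,"dz": 0,"ax": 0,"ay": 0,"az": 0},{"fingers": 1,"dx": 0,"dy": 0,"dz": 0,"ax": 0,"ay": 0,"az": 0}])

```text
time: 2.83
tcp_pos: [0.4943, 0.2729, 0.2802]
orientation: [-0.003, 0.983, 0.184, -0.001]
force: [0.0, -0.6, -0.0]
opening: 1.001
```

```bash
python3 - <<'E'
from h import *
s=snap('wrist','w2'); print(cur()[:3],s['eye'],get_obs()['time'],get_obs()['joint_positions'])
E
```

```text
(array([0.49407517, 0.27287573, 0.28019468]), array([[ 9.32462973e-01,  3.61254849e-01, -2.78182819e-03],
       [ 3.61264955e-01, -9.32447858e-01,  5.35028989e-03],
       [-6.61091573e-04, -5.99392425e-03, -9.99981818e-01]]), np.float64(21.17790639868064)) [0.47047937 0.33547346 0.42290495] 2.8833 [ 0.11422474  0.27318105 -0.80431467  1.71952962  0.20102038  1.23532131
 -0.36833964]
```

View pics/w2.png

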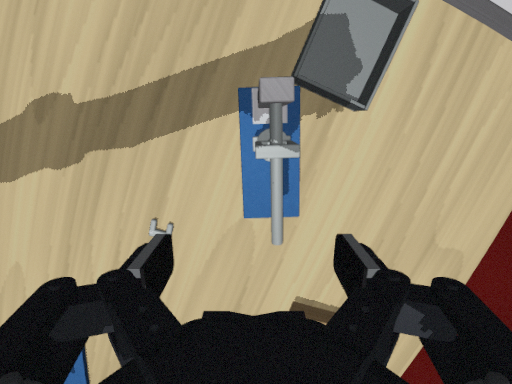

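```bash
python3 - <<'E'
from h import *
crop('w2',225,65,325,255,3,'c6a'); crop('w2',235,95,320,185,8,'c6')
E
```

```text
(no output)
```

View pics/c6.png

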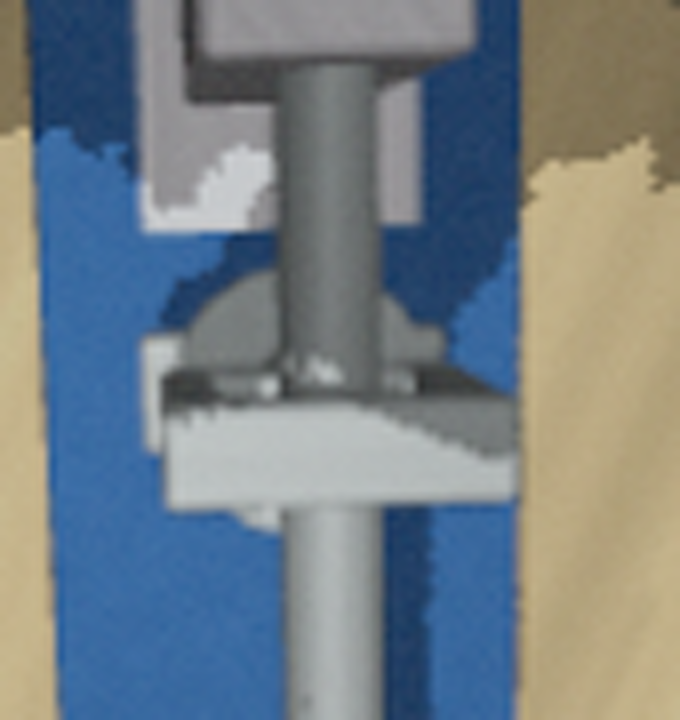

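View pics/c6a.png

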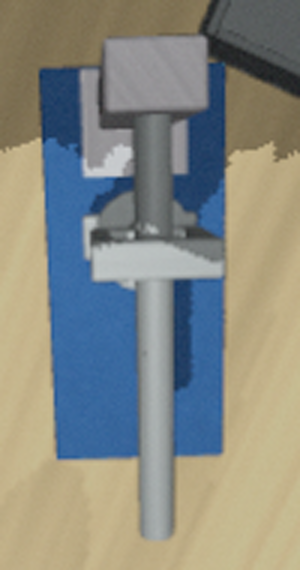

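```bash
python3 - <<'E'
from h import *
def c(o,k,l): return np.array(o)+(np.array(l,float)+.5)/k-.5
s=load('w2')
P=pz(s,c([235,95],8,[[163,405],[518,398],[518,497],[167,510]]),.142)[:,:2]
print(P.round(4),P.mean(0)); e=P[1]-P[0];f=P[2]-P[3]
print([ (np.hypot(*v).round(4),np.degrees(np.arctan2(v[1],v[0])).round(2)) for v in (e,f)], np.hypot(*(P[3]-P[0])))
r=pz(s,np.r_[c([235,95],8,[[327,130],[335,620]]),c([225,65],3,[[157,538]])],.127)[:,:2]; 
print(r.round(4)); 
for a,b in((2,0),(2,1),(1,0)):
    d=r[a]-r[b]; print(np.degrees(np.arctan2(-d[1],-d[0])))
print(pd(s,c([235,95],8,[[300,450]])),pd(s,[[277,200]]))
E
```

```text
[[0.4816 0.3119]
 [0.5236 0.3292]
 [0.5287 0.3175]
 [0.487  0.2995]] [0.50522161 0.31452299]
[(np.float64(0.0455), np.float64(22.43)), (np.float64(0.0455), np.float64(23.41))] 0.01351741687326933
[[0.4892 0.3518]
 [0.515  0.2917]
 [0.549  0.2116]]
113.08636638096397
112.94875642154578
113.26946836892989
[[0.50013446 0.31285392 0.14158992]] [[0.52714096 0.26317799 0.13117148]]
```

```bash
python3 - <<'E'
from h import *
plan([.5052,.3143,.20],23)
E
```

```text
pos [0.4941 0.2729 0.2802] yaw 21.18 zaxis [-0.0028  0.0054 -1.    ] n 3 d [ 0.0111  0.0414 -0.0802] dyaw 1.82
{"dx":0.84,"dy":-1.15,"dz":2.67,"az":-0.61},
{"dx":0.86,"dy":-1.14,"dz":2.67,"az":-0.61},
{"dx":0.87,"dy":-1.14,"dz":2.67,"az":-0.61}
```

Call:
servo_tool(series=[{"fingers": 1,"dx": 0.8,"dy": -1.1,"dz": 2,"ax": -0.2,"ay": 0,"az": -0.7},{"fingers": 1,"dx": 0.9,"dy": -1.1,"dz": 2,"ax": -0.2,"ay": 0,"az": -0.7},{"fingers": 1,"dx": 0.9,"dy": -1.2,"dz": 2,"ax": 0,"ay": 0,"az": -0.6},{"fingers": 1,"dx": 0.3,"dy": -0.3,"dz": 2,"ax": 0,"ay": 0,"az": 0},{"fingers": 1,"dx": 0,"dy": 0,"dz": 0,"ax": 0,"ay": 0,"az": 0},{"fingers": 1,"dx": 0,"dy": 0,"dz": 0,"ax": 0,"ay": 0,"az": 0}])

```text
time: 3.38
tcp_pos: [0.5149, 0.3068, 0.1991]
orientation: [0.005, 0.981, 0.192, 0.002]
force: [0.0, -0.8, 0.7]
opening: 0.999
```

```bash
python3 - <<'E'
from h import *
plan([.5052,.3143,.092],23)
s=snap('wrist','w3')
E
```

```text
pos [0.5149 0.3068 0.1991] yaw 22.1 zaxis [ 0.0069 -0.0096 -0.9999] n 4 d [-0.0097  0.0075 -0.1071] dyaw 0.9
{"dx":-0.15,"dy":-0.26,"dz":2.68,"az":-0.22},
{"dx":-0.15,"dy":-0.27,"dz":2.68,"az":-0.22},
{"dx":-0.15,"dy":-0.27,"dz":2.68,"az":-0.22},
{"dx":-0.15,"dy":-0.27,"dz":2.68,"az":-0.22}
```

View pics/w3.png

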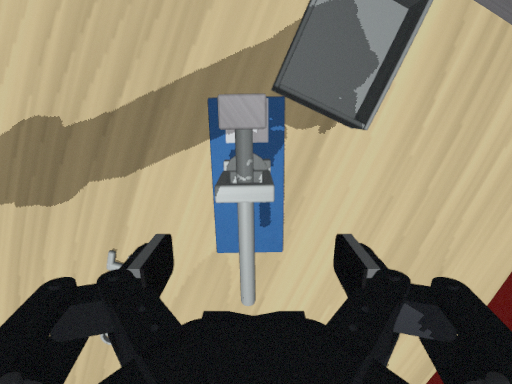

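Call:
servo_tool(series=[{"fingers": 1,"dx": -0.3,"dy": -0.5,"dz": 0.5,"ax": 0.4,"ay": -0.1,"az": -0.5},{"fingers": 1,"dx": -0.3,"dy": -0.5,"dz": 0.5,"ax": 0.3,"ay": -0.1,"az": -0.4},{"fingers": 1,"dx": 0,"dy": 0,"dz": 0,"ax": 0,"ay": 0,"az": 0},{"fingers": 1,"dx": 0,"dy": 0,"dz": 0,"ax": 0,"ay": 0,"az": 0}])

```text
time: 3.77
tcp_pos: [0.5078, 0.3103, 0.1921]
orientation: [0.0, 0.98, 0.197, 0.002]
force: [0.1, 0.7, -0.3]
opening: 0.996
```

```bash
cat >> h.py <<'E'
def st():
    p,M,y,o=cur(); w=M.T@np.array([0,0,-1.])
    print('t',round(o['time'],2),'tcp',p.round(4),'yaw',round(y,2),'fix ax %.2f ay %.2f'%(-np.degrees(w[1]),np.degrees(w[0])),'F',np.round(o['force'],1),'T',np.round(o['ft_torque'],2),'op',round(o['opening'],3))
E
python3 - <<'E'
from h import *
st();plan([.5052,.3143,.092],23)
E
```

```text
t 3.77 tcp [0.5078 0.3103 0.1921] yaw 22.67 fix ax 0.08 ay -0.22 F [ 0.1  0.7 -0.3] T [-0.01 -0.02  0.02] op 0.996
pos [0.5078 0.3103 0.1921] yaw 22.67 zaxis [ 4.1e-03  2.0e-04 -1.0e+00] n 3 d [-0.0026  0.004  -0.1001] dyaw 0.33
{"dx":-0.03,"dy":-0.15,"dz":3.34,"az":-0.11},
{"dx":-0.03,"dy":-0.15,"dz":3.34,"az":-0.11},
{"dx":-0.03,"dy":-0.15,"dz":3.34,"az":-0.11}
```

Call:
servo_tool(series=[{"fingers": 1,"dx": 0,"dy": -0.1,"dz": 1.7,"ax": 0,"ay": -0.1,"az": -0.1},{"fingers": 1,"dx": 0,"dy": -0.1,"dz": 1.7,"ax": 0,"ay": -0.1,"az": -0.1},{"fingers": 1,"dx": 0,"dy": -0.1,"dz": 1.7,"ax": 0,"ay": 0,"az": -0.1},{"fingers": 1,"dx": 0,"dy": -0.1,"dz": 1.7,"ax": 0,"ay": 0,"az": 0},{"fingers": 1,"dx": -0.1,"dy": -0.1,"dz": 1.6,"ax": 0,"ay": 0,"az": 0},{"fingers": 1,"dx": 0,"dy": 0,"dz": 1,"ax": 0,"ay": 0,"az": 0},{"fingers": 1,"dx": 0,"dy": 0,"dz": 0,"ax": 0,"ay": 0,"az": 0},{"fingers": 1,"dx": 0,"dy": 0,"dz": 0,"ax": 0,"ay": 0,"az": 0}])

```text
time: 4.43
tcp_pos: [0.5104, 0.3173, 0.1023]
orientation: [-0.001, 0.98, 0.199, 0.008]
force: [-0.9, -0.7, 0.1]
opening: 1.0
```

```bash
python3 - <<'E'
from h import *
st();plan([.5052,.3143,.092],23)
s=snap('wrist','w4');crop('w4',100,150,420,384,2.4,'c7')
E
```

```text
t 4.43 tcp [0.5104 0.3173 0.1023] yaw 22.91 fix ax 0.09 ay -0.88 F [-0.9 -0.7  0.1] T [ 0.06  0.03 -0.04] op 1.0
pos [0.5104 0.3173 0.1023] yaw 22.91 zaxis [ 0.0147  0.0045 -0.9999] n 1 d [-0.0052 -0.003  -0.0103] dyaw 0.09
{"dx":-0.60,"dy":0.07,"dz":1.03,"az":-0.09}
```

View pics/c7.png

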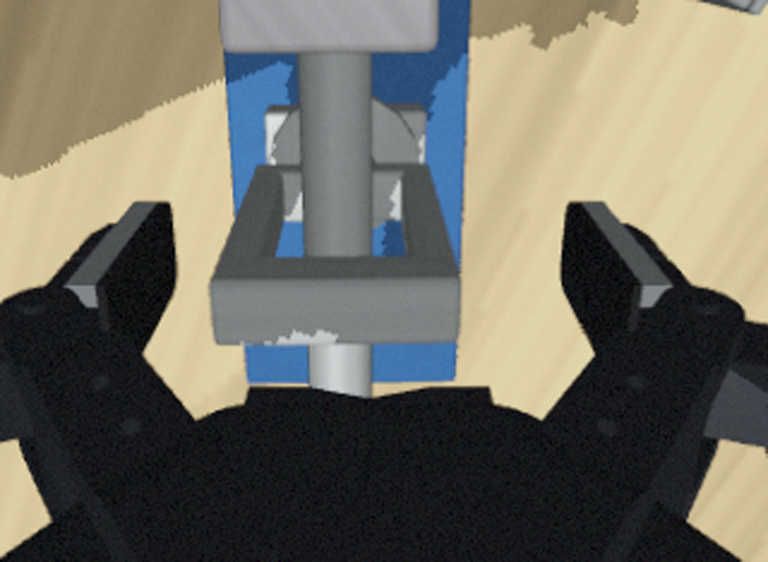

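Call:
servo_tool(series=[{"fingers": 1,"dx": -0.3,"dy": 0.05,"dz": 0.5,"ax": 0,"ay": -0.5,"az": -0.1},{"fingers": 1,"dx": -0.2,"dy": 0.05,"dz": 0.5,"ax": 0.1,"ay": -0.4,"az": 0},{"fingers": 1,"dx": 0,"dy": 0,"dz": 0,"ax": 0,"ay": 0,"az": 0},{"fingers": 1,"dx": 0,"dy": 0,"dz": 0,"ax": 0,"ay": 0,"az": 0}])

```text
time: 4.82
tcp_pos: [0.5084, 0.3154, 0.0951]
orientation: [-0.001, 0.98, 0.199, 0.002]
force: [-0.4, 0.5, 0.3]
opening: 1.0
```

```bash
python3 - <<'E'
from h import *
st();plan([.5052,.3143,.092],23)
E
```

```text
t 4.82 tcp [0.5084 0.3154 0.0951] yaw 22.97 fix ax -0.04 ay -0.25 F [-0.4  0.5  0.3] T [-0.    0.01 -0.  ] op 1.0
pos [0.5084 0.3154 0.0951] yaw 22.97 zaxis [ 0.0038  0.0023 -1.    ] n 1 d [-0.0032 -0.0011 -0.0031] dyaw 0.03
{"dx":-0.34,"dy":-0.03,"dz":0.31,"az":-0.03}
```

Call:
servo_tool(force=60, series=[{"fingers": 1,"dx": -0.45,"dy": 0,"dz": 0.4,"ax": 0,"ay": -0.3,"az": 0},{"fingers": 1,"dx": 0,"dy": 0,"dz": 0,"ax": 0,"ay": 0,"az": 0},{"fingers": 0.65,"dx": 0,"dy": 0,"dz": 0,"ax": 0,"ay": 0,"az": 0},{"fingers": 0.6,"dx": 0,"dy": 0,"dz": 0,"ax": 0,"ay": 0,"az": 0},{"fingers": 0.5,"dx": 0,"dy": 0,"dz": 0,"ax": 0,"ay": 0,"az": 0},{"fingers": 0.4,"dx": 0,"dy": 0,"dz": 0,"ax": 0,"ay": 0,"az": 0},{"fingers": 0.4,"dx": 0,"dy": 0,"dz": 0,"ax": 0,"ay": 0,"az": 0},{"fingers": 0.4,"dx": 0,"dy": 0,"dz": 0,"ax": 0,"ay": 0,"az": 0}])

```text
time: 5.48
tcp_pos: [0.5046, 0.3138, 0.0919]
orientation: [-0.0, 0.98, 0.199, 0.0]
force: [0.2, -0.2, 0.0]
opening: 0.534
```

```bash
python3 - <<'E'
from h import *
st()
s=snap('wrist','w5');crop('w5',100,150,420,384,2.4,'c8')
E
```

```text
t 5.48 tcp [0.5046 0.3138 0.0919] yaw 22.96 fix ax -0.04 ay -0.04 F [ 0.2 -0.2  0. ] T [-0.03 -0.02 -0.01] op 0.534
```

View pics/c8.png

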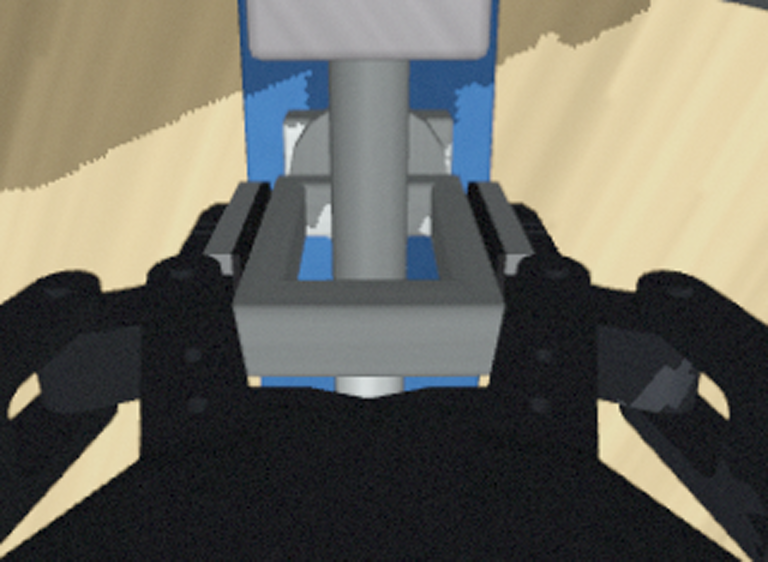

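Call:
servo_tool(series=[{"fingers": 0.4,"dx": 0,"dy": 0,"dz": -0.4,"ax": 0,"ay": 0,"az": 0},{"fingers": 0.4,"dx": 0,"dy": 0,"dz": -0.4,"ax": 0,"ay": 0,"az": 0},{"fingers": 0.4,"dx": 0,"dy": 0,"dz": 0,"ax": 0,"ay": 0,"az": 0},{"fingers": 0.4,"dx": 0,"dy": 0.5,"dz": 0,"ax": 0,"ay": 0,"az": 0},{"fingers": 0.4,"dx": 0,"dy": 1,"dz": 0,"ax": 0,"ay": 0,"az": 0},{"fingers": 0.4,"dx": 0,"dy": 1,"dz": 0,"ax": 0,"ay": 0,"az": 0},{"fingers": 0.4,"dx": 0,"dy": 0,"dz": 0,"ax": 0,"ay": 0,"az": 0}])

```text
time: 6.12
tcp_pos: [0.5133, 0.287, 0.0984]
orientation: [0.001, 0.98, 0.2, -0.002]
force: [0.5, -0.3, -2.1]
opening: 0.53
```

```bash
python3 - <<'E'
from h import *
st(); p=cur()[0]; t=np.array([.549,.2116]); x=np.array([np.cos(np.radians(23)),np.sin(np.radians(23))]); y=np.array([-x[1],x[0]])
print('in rod frame',(p[:2]-t)@x,(p[:2]-t)@y)
E
```

```text
t 6.12 tcp [0.5133 0.287  0.0984] yaw 23.04 fix ax 0.05 ay 0.25 F [ 0.5 -0.3 -2.1] T [-0.1  -0.04 -0.  ] op 0.53
in rod frame -0.0033466920658084803 0.08336966546336419
```

Call:
servo_tool(series=[{"fingers": 0.4,"dx": 0.1,"dy": 1,"dz": 0,"ax": 0,"ay": 0.1,"az": 0},{"fingers": 0.4,"dx": 0.1,"dy": 1.5,"dz": 0,"ax": 0,"ay": 0.1,"az": 0},{"fingers": 0.4,"dx": 0.1,"dy": 1.5,"dz": 0,"ax": 0,"ay": 0,"az": 0},{"fingers": 0.4,"dx": 0.05,"dy": 1.5,"dz": 0,"ax": 0,"ay": 0,"az": 0},{"fingers": 0.4,"dx": 0.05,"dy": 1.5,"dz": 0,"ax": 0,"ay": 0,"az": 0},{"fingers": 0.4,"dx": 0,"dy": 0,"dz": 0,"ax": 0,"ay": 0,"az": 0}])

```text
time: 6.62
tcp_pos: [0.5474, 0.2159, 0.0975]
orientation: [0.001, 0.98, 0.198, -0.001]
force: [0.6, -1.5, -2.6]
opening: 0.53
```

```bash
cat >> h.py <<'E'
def rf():
    p=cur()[0]; t=np.array([.549,.2116]); x=np.array([np.cos(np.radians(23)),np.sin(np.radians(23))]); y=np.array([-x[1],x[0]])
    print('in rod frame',(p[:2]-t)@x,(p[:2]-t)@y)
E
python3 -c "
from h import *
st();rf()"
```

```text
t 6.62 tcp [0.5474 0.2159 0.0975] yaw 22.86 fix ax 0.15 ay 0.09 F [ 0.6 -1.5 -2.6] T [-0.12 -0.04  0.04] op 0.53
in rod frame 0.00022273712409373958 0.004563748679226583
```

Call:
servo_tool(series=[{"fingers": 0.4,"dx": 0,"dy": 1.5,"dz": 0,"ax": 0.1,"ay": 0.1,"az": 0},{"fingers": 0.4,"dx": 0,"dy": 1.5,"dz": 0,"ax": 0,"ay": 0,"az": 0},{"fingers": 0.4,"dx": 0,"dy": 1.5,"dz": 0,"ax": 0,"ay": 0,"az": 0},{"fingers": 0.4,"dx": 0,"dy": 1.5,"dz": 0,"ax": 0,"ay": 0,"az": 0},{"fingers": 0.4,"dx": 0,"dy": 1.0,"dz": -1,"ax": 0,"ay": 0,"az": 0},{"fingers": 0.4,"dx": 0,"dy": 0,"dz": -2,"ax": 0,"ay": 0,"az": 0},{"fingers": 0.4,"dx": 0,"dy": 0,"dz": -3,"ax": 0,"ay": 0,"az": 0},{"fingers": 0.4,"dx": 0,"dy": 0,"dz": -3,"ax": 0,"ay": 0,"az": 0},{"fingers": 0.4,"dx": 0,"dy": 0,"dz": -3,"ax": 0,"ay": 0,"az": 0},{"fingers": 0.4,"dx": 0,"dy": 0,"dz": 0,"ax": 0,"ay": 0,"az": 0}])

```text
time: 7.45
tcp_pos: [0.5722, 0.1469, 0.2174]
orientation: [-0.002, 0.98, 0.197, -0.005]
force: [0.5, 0.2, -0.7]
opening: 0.53
```

```bash
python3 -c "
from h import *
st();rf();plan([.5496,-.16,.22],-8.4)
snap('top','t1')
snap('wrist','w6')"
```

```text
t 7.45 tcp [0.5722 0.1469 0.2174] yaw 22.67 fix ax -0.33 ay 0.53 F [ 0.5  0.2 -0.7] T [ 0.08 -0.17  0.02] op 0.53
in rod frame -0.003916992099568104 -0.06866318577081285
pos [0.5722 0.1469 0.2174] yaw 22.67 zaxis [-0.0107  0.0017 -0.9999] n 9 d [-0.0226 -0.3069  0.0026] dyaw -31.07
{"dx":-1.55,"dy":3.05,"dz":-0.03,"az":3.45},
{"dx":-1.36,"dy":3.14,"dz":-0.03,"az":3.45},
{"dx":-1.17,"dy":3.21,"dz":-0.03,"az":3.45},
{"dx":-0.97,"dy":3.28,"dz":-0.03,"az":3.45},
{"dx":-0.77,"dy":3.33,"dz":-0.03,"az":3.45},
{"dx":-0.57,"dy":3.37,"dz":-0.03,"az":3.45},
{"dx":-0.37,"dy":3.40,"dz":-0.03,"az":3.45},
{"dx":-0.16,"dy":3.42,"dz":-0.03,"az":3.45},
{"dx":0.04,"dy":3.42,"dz":-0.03,"az":3.45}
```

View pics/w6.png

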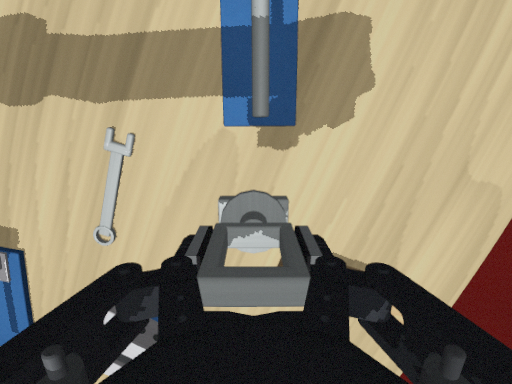

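Call:
servo_tool(series=[{"fingers": 0.4,"dx": -1.0,"dy": 2.0,"dz": 0,"ax": -0.2,"ay": 0.3,"az": 3},{"fingers": 0.4,"dx": -1.4,"dy": 3.0,"dz": 0,"ax": -0.1,"ay": 0.2,"az": 3.5},{"fingers": 0.4,"dx": -1.2,"dy": 3.2,"dz": 0,"ax": 0,"ay": 0,"az": 3.5},{"fingers": 0.4,"dx": -1.0,"dy": 3.2,"dz": 0,"ax": 0,"ay": 0,"az": 3.5},{"fingers": 0.4,"dx": -0.8,"dy": 3.2,"dz": 0,"ax": 0,"ay": 0,"az": 3.5},{"fingers": 0.4,"dx": -0.6,"dy": 3.2,"dz": 0,"ax": 0,"ay": 0,"az": 3.5},{"fingers": 0.4,"dx": -0.4,"dy": 3.2,"dz": 0,"ax": 0,"ay": 0,"az": 3.5},{"fingers": 0.4,"dx": -0.2,"dy": 3.2,"dz": 0,"ax": 0,"ay": 0,"az": 3.5},{"fingers": 0.4,"dx": 0,"dy": 3.2,"dz": 0,"ax": 0,"ay": 0,"az": 3.5},{"fingers": 0.4,"dx": 0,"dy": 2,"dz": 0,"ax": 0,"ay": 0,"az": 0},{"fingers": 0.4,"dx": 0,"dy": 0,"dz": 0,"ax": 0,"ay": 0,"az": 0},{"fingers": 0.4,"dx": 0,"dy": 0,"dz": 0,"ax": 0,"ay": 0,"az": 0}])

```text
time: 8.55
tcp_pos: [0.5199, -0.1641, 0.1849]
orientation: [-0.002, 0.996, -0.079, -0.026]
force: [1.2, 0.4, -2.1]
opening: 0.529
```

```bash
python3 -c "
from h import *
st();plan([.5496,-.1765,.18],-8.4)
snap('wrist','w7')"
```

```text
t 8.55 tcp [ 0.5199 -0.1641  0.1849] yaw -9.12 fix ax -0.04 ay 3.01 F [ 1.2  0.4 -2.1] T [ 0.07 -0.11 -0.05] op 0.529
pos [ 0.5199 -0.1641  0.1849] yaw -9.12 zaxis [-0.0517  0.0089 -0.9986] n 1 d [ 0.0297 -0.0124 -0.0049] dyaw 0.72
{"dx":3.13,"dy":0.75,"dz":0.49,"az":-0.72}
```

View pics/w7.png

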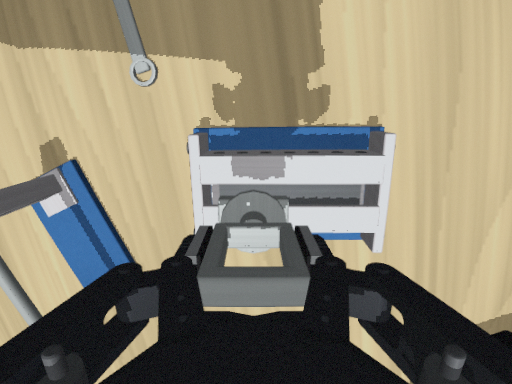

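Call:
servo_tool(series=[{"fingers": 0.4,"dx": 0.8,"dy": 0.2,"dz": -0.3,"ax": 0,"ay": 1,"az": -0.2},{"fingers": 0.4,"dx": 0.9,"dy": 0.2,"dz": 0,"ax": 0,"ay": 1,"az": -0.2},{"fingers": 0.4,"dx": 0.9,"dy": 0.2,"dz": 0,"ax": 0,"ay": 1,"az": -0.2},{"fingers": 0.4,"dx": 0.8,"dy": 0.2,"dz": 0,"ax": 0,"ay": 0,"az": 0},{"fingers": 0.4,"dx": 0,"dy": 0,"dz": 0,"ax": 0,"ay": 0,"az": 0},{"fingers": 0.4,"dx": 0,"dy": 0,"dz": 0,"ax": 0,"ay": 0,"az": 0}])

```text
time: 9.1
tcp_pos: [0.5563, -0.1695, 0.1846]
orientation: [-0.002, 0.998, -0.067, 0.001]
force: [-0.5, 0.2, -2.6]
opening: 0.532
```

```bash
python3 -c "
from h import *
st();plan([.5496,-.1765,.18],-8.4)"
```

```text
t 9.1 tcp [ 0.5563 -0.1695  0.1846] yaw -7.68 fix ax -0.28 ay -0.12 F [-0.5  0.2 -2.6] T [-0.02  0.01  0.01] op 0.532
pos [ 0.5563 -0.1695  0.1846] yaw -7.68 zaxis [ 0.0027  0.0046 -1.    ] n 1 d [-0.0067 -0.007  -0.0046] dyaw -0.72
{"dx":-0.57,"dy":0.79,"dz":0.46,"az":0.72}
```

Call:
servo_tool(series=[{"fingers": 0.4,"dx": -0.3,"dy": 0.4,"dz": 0.3,"ax": -0.2,"ay": -0.1,"az": 0.5},{"fingers": 0.4,"dx": -0.3,"dy": 0.4,"dz": 0.3,"ax": -0.1,"ay": 0,"az": 0.3},{"fingers": 0.4,"dx": 0,"dy": 0.1,"dz": 0.5,"ax": 0,"ay": 0,"az": 0},{"fingers": 0.4,"dx": 0,"dy": 0,"dz": 0.5,"ax": 0,"ay": 0,"az": 0},{"fingers": 0.4,"dx": 0,"dy": 0,"dz": 0,"ax": 0,"ay": 0,"az": 0},{"fingers": 0.4,"dx": 0,"dy": 0,"dz": 0,"ax": 0,"ay": 0,"az": 0}])

```text
time: 9.6
tcp_pos: [0.548, -0.1774, 0.1668]
orientation: [0.0, 0.997, -0.074, -0.001]
force: [0.8, 0.2, -2.7]
opening: 0.534
```

```bash
python3 -c "
from h import *
st();plan([.5496,-.1765,.15],-8.4)
snap('wrist','w8');crop('w8',150,110,410,300,3,'c9')
snap('side','s2');crop('s2',220,110,350,220,6,'c10')"
```

```text
t 9.6 tcp [ 0.548  -0.1774  0.1668] yaw -8.49 fix ax 0.04 ay 0.06 F [ 0.8  0.2 -2.7] T [-0.03 -0.03  0.05] op 0.534
pos [ 0.548  -0.1774  0.1668] yaw -8.49 zaxis [-1.2e-03 -6.0e-04 -1.0e+00] n 1 d [ 0.0016  0.0009 -0.0168] dyaw 0.09
{"dx":0.15,"dy":-0.11,"dz":1.68,"az":-0.09}
```

View pics/c9.png

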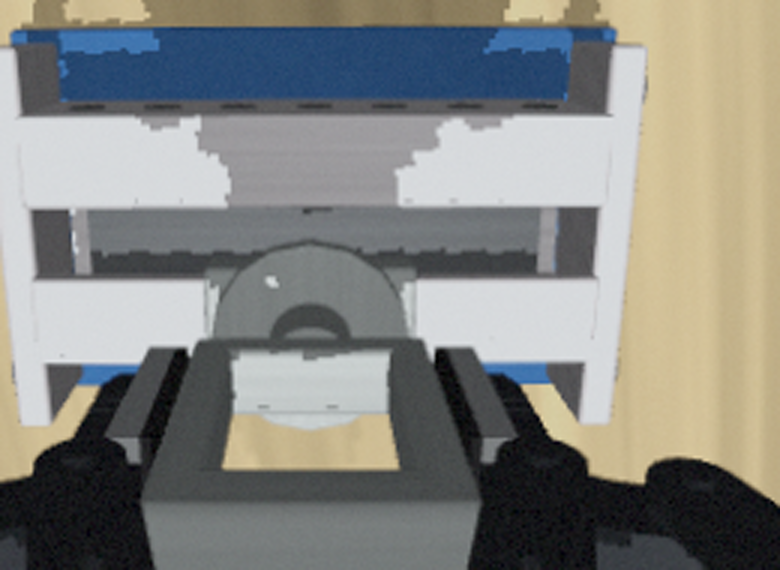

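View pics/c10.png

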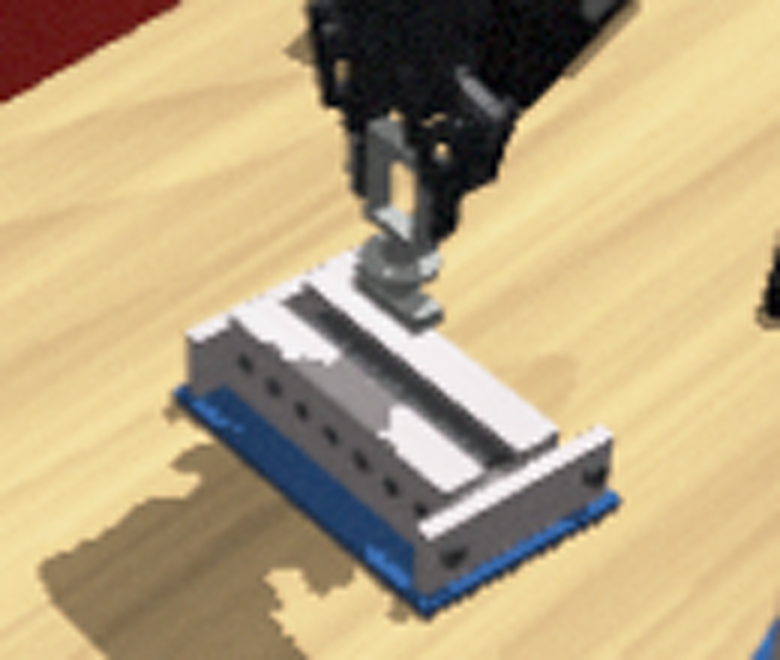

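```bash
python3 - <<'E'
from h import *
def c(l): return np.array([150,110])+(np.array(l,float)+.5)/3-.5
s=load('w8'); u=np.array([.9893,-.1458]); n=np.array([.1458,.9893])
for nm,l,z in [('up out',[[30,117],[600,115]],.064),('up in',[[60,208],[590,206]],.064),('lo in',[[60,279],[580,277]],.064),('lo out',[[60,363],[560,362]],.064)]:
    P=pz(s,c(l),z)[:,:2]; print(nm,(P@n).round(4),P.round(4).tolist())
ez=.1668+.0191
for nm,l,z,off in [('eye top +y edge',[[143,499],[480,499]],ez+.031,.007),('eye bot +y edge',[[197,342],[425,342]],ez-.029,.007),('head top +y',[[207,268],[415,268]],ez-.065,.010)]:
    P=pz(s,c(l),z)[:,:2]; print(nm,(P@n-off).round(4),(P@u).round(4),np.hypot(*(P[1]-P[0])).round(4))
p=cur()[0];print('tcp lat',p[:2]@n,p[:2]@u)
Q=pz(s,c([[612,115]]),.064);print(Q)
E
```

```text
up out [-0.0545 -0.0542] [[0.4705, -0.1244], [0.6404, -0.1492]]
up in [-0.0826 -0.0823] [[0.4732, -0.1532], [0.6357, -0.1768]]
lo in [-0.1056 -0.1053] [[0.468, -0.1758], [0.6312, -0.1995]]
lo out [-0.1345 -0.1344] [[0.4612, -0.2039], [0.623, -0.2277]]
eye top +y edge [-0.0939 -0.094 ] [0.5464 0.5901] 0.0436
eye bot +y edge [-0.0964 -0.0964] [0.5453 0.591 ] 0.0457
head top +y [-0.0948 -0.0949] [0.5431 0.5933] 0.0502
tcp lat -0.09550858326417373 0.5680468463221815
[[ 0.6440683  -0.14966567  0.064     ]]
```

Call:
servo_tool(series=[{"fingers": 0.4,"dx": 0.05,"dy": -0.06,"dz": 1,"ax": 0,"ay": 0,"az": -0.1},{"fingers": 0.4,"dx": 0.05,"dy": 0,"dz": 1,"ax": 0,"ay": 0,"az": 0},{"fingers": 0.4,"dx": 0,"dy": 0,"dz": 1,"ax": 0,"ay": 0,"az": 0},{"fingers": 0.4,"dx": 0,"dy": 0,"dz": 0.8,"ax": 0,"ay": 0,"az": 0},{"fingers": 0.4,"dx": 0,"dy": 0,"dz": 0,"ax": 0,"ay": 0,"az": 0},{"fingers": 0.4,"dx": 0,"dy": 0,"dz": 0,"ax": 0,"ay": 0,"az": 0}])

```text
time: 10.2
tcp_pos: [0.5494, -0.1765, 0.1245]
orientation: [0.0, 0.997, -0.073, -0.001]
force: [-0.4, 0.1, -1.5]
opening: 0.524
```

```bash
cat >> h.py <<'E'
def sl():
    p=cur()[0];u=np.array([.9893,-.1458]); n=np.array([.1458,.9893]); print('lat %.4f (head goal tcp -.0948) long %.4f'%(p[:2]@n,p[:2]@u),'headbottom',p[2]+.0191-.077)
E
python3 -c "
from h import *
st();sl()
snap('wrist','w9');crop('w9',150,90,410,280,3,'c11')"
```

```text
t 10.2 tcp [ 0.5494 -0.1765  0.1245] yaw -8.35 fix ax 0.01 ay 0.06 F [-0.4  0.1 -1.5] T [ 0.02 -0.01 -0.03] op 0.524
lat -0.0945 (head goal tcp -.0948) long 0.5692 headbottom 0.0665979722211228
```

View pics/c11.png

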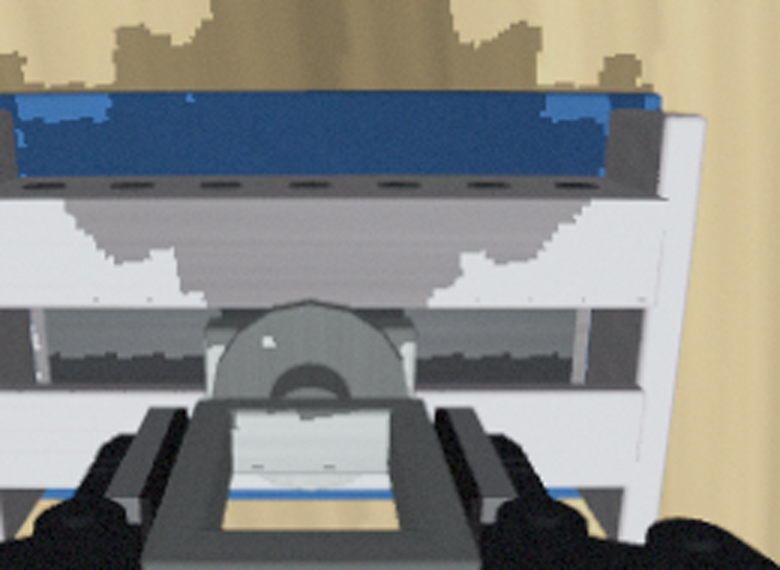

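```bash
python3 - <<'E'
from h import *
def c(l): return np.array([150,90])+(np.array(l,float)+.5)/3-.5
s=load('w9'); u=np.array([.9893,-.1458]); n=np.array([.1458,.9893])
for nm,l,z in [('up out',[[20,198],[650,198]],.064),('up in',[[60,308],[600,308]],.064),('lo in',[[60,391],[580,390]],.064),('head+y-10',[[208,327],[414,326]],.0785),('head+y-10',[[208,321],[414,321]],.0785)]:
    P=pz(s,c(l),z)[:,:2]; print(nm,(P@n).round(4)-(.01 if 'head' in nm else 0),(P@u).round(4))
crop('w9',205,185,305,225,8,'c12')
E
```

```text
up out [-0.0541 -0.054 ] [0.4963 0.6548]
up in [-0.0828 -0.0827] [0.5042 0.6446]
lo in [-0.1058 -0.1055] [0.5023 0.6414]
head+y-10 [-0.0935 -0.0932] [0.5445 0.5942]
head+y-10 [-0.092 -0.092] [0.5446 0.5942]
```

View pics/c12.png

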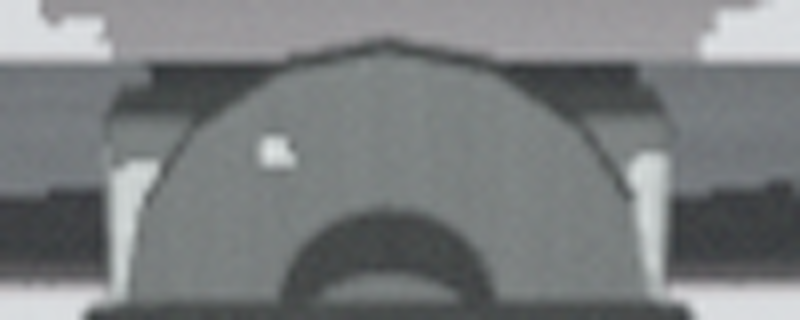

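Call:
servo_tool(series=[{"fingers": 0.4,"dx": 0,"dy": 0.03,"dz": 0.4,"ax": 0,"ay": 0,"az": 0},{"fingers": 0.4,"dx": 0,"dy": 0,"dz": 0.4,"ax": 0,"ay": 0,"az": 0},{"fingers": 0.4,"dx": 0,"dy": 0,"dz": 0.3,"ax": 0,"ay": 0,"az": 0},{"fingers": 0.4,"dx": 0,"dy": 0,"dz": 0,"ax": 0,"ay": 0,"az": 0}])

```text
time: 10.58
tcp_pos: [0.5499, -0.177, 0.1132]
orientation: [0.0, 0.997, -0.073, 0.0]
force: [0.5, 0.8, -2.2]
opening: 0.53
```

```bash
python3 -c "
from h import *
st();sl()"
```

```text
t 10.58 tcp [ 0.5499 -0.177   0.1132] yaw -8.36 fix ax 0.03 ay -0.01 F [ 0.5  0.8 -2.2] T [0.   0.04 0.04] op 0.53
lat -0.0950 (head goal tcp -.0948) long 0.5698 headbottom 0.05532613812467428
```

Call:
servo_tool(series=[{"fingers": 0.4,"dx": 0,"dy": 0,"dz": 0.4,"ax": 0,"ay": 0,"az": 0},{"fingers": 0.4,"dx": 0,"dy": 0,"dz": 0.4,"ax": 0,"ay": 0,"az": 0},{"fingers": 0.4,"dx": 0,"dy": 0,"dz": 0.4,"ax": 0,"ay": 0,"az": 0},{"fingers": 0.4,"dx": 0,"dy": 0,"dz": 0.3,"ax": 0,"ay": 0,"az": 0},{"fingers": 0.4,"dx": 0,"dy": 0,"dz": 0.2,"ax": 0,"ay": 0,"az": 0},{"fingers": 0.4,"dx": 0,"dy": 0,"dz": 0,"ax": 0,"ay": 0,"az": 0}])

```text
time: 11.08
tcp_pos: [0.5511, -0.1774, 0.0992]
orientation: [0.001, 0.997, -0.073, 0.0]
force: [-3.5, 0.2, 6.6]
opening: 0.527
```

```bash
python3 -c "
from h import *
st();sl()"
```

```text
t 11.08 tcp [ 0.5511 -0.1774  0.0992] yaw -8.38 fix ax 0.15 ay -0.05 F [-3.5  0.2  6.6] T [ 0.23  0.74 -0.03] op 0.527
lat -0.0951 (head goal tcp -.0948) long 0.5710 headbottom 0.041257434217329816
```

Call:
servo_tool(series=[{"fingers": 0.4,"dx": -0.03,"dy": 0,"dz": 0.3,"ax": 0.1,"ay": 0,"az": 0},{"fingers": 0.4,"dx": 0,"dy": 0,"dz": 0.2,"ax": 0,"ay": 0,"az": 0},{"fingers": 0.4,"dx": 0,"dy": 0,"dz": 0,"ax": 0,"ay": 0,"az": 0}])

```text
time: 11.33
tcp_pos: [0.5513, -0.1774, 0.0976]
orientation: [0.001, 0.997, -0.073, -0.0]
force: [-3.8, 0.8, 7.5]
opening: 0.531
```

```bash
python3 -c "
from h import *
st();sl();snap('wrist','w10');crop('w10',150,90,410,280,3,'c13')"
```

```text
t 11.33 tcp [ 0.5513 -0.1774  0.0976] yaw -8.39 fix ax 0.16 ay -0.01 F [-3.8  0.8  7.5] T [0.23 0.87 0.03] op 0.531
lat -0.0951 (head goal tcp -.0948) long 0.5712 headbottom 0.03972410103943548
```

View pics/c13.png

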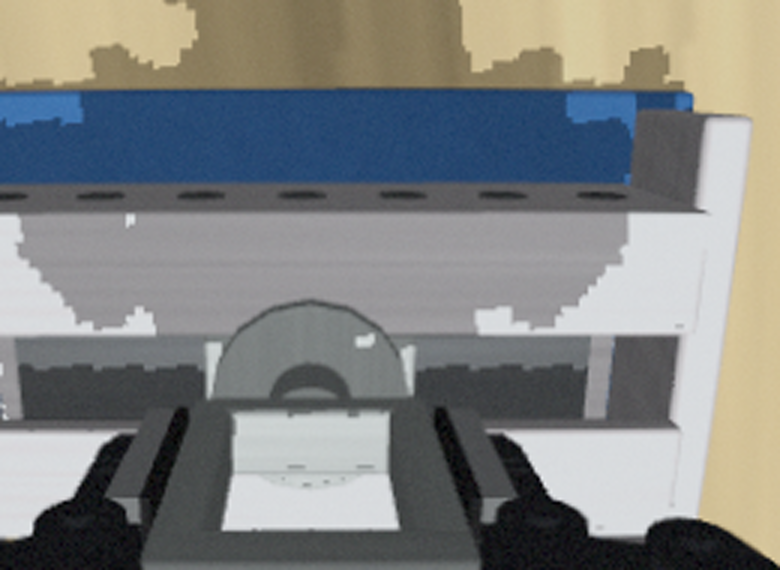

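Call:
servo_tool(series=[{"fingers": 0.4,"dx": -0.1,"dy": -0.05,"dz": 0.3,"ax": 0.15,"ay": 0,"az": 0},{"fingers": 0.4,"dx": -0.05,"dy": 0,"dz": 0.3,"ax": 0,"ay": 0,"az": 0},{"fingers": 0.4,"dx": 0,"dy": 0,"dz": 0.1,"ax": 0,"ay": 0,"az": 3},{"fingers": 0.4,"dx": 0,"dy": 0,"dz": 0.1,"ax": 0,"ay": 0,"az": 5},{"fingers": 0.4,"dx": 0,"dy": 0,"dz": 0.1,"ax": 0,"ay": 0,"az": 5}])

```text
time: 11.8
tcp_pos: [0.5529, -0.1786, 0.0968]
orientation: [0.003, 0.982, -0.189, 0.002]
force: [-3.5, -0.9, 7.3]
opening: 0.531
```

```bash
python3 -c "
from h import *
st();sl();print(get_obs()['joint_positions'].round(2))"
```

```text
t 11.8 tcp [ 0.5529 -0.1786  0.0968] yaw -21.83 fix ax 0.25 ay -0.32 F [-3.5 -0.9  7.3] T [0.02 1.03 0.12] op 0.531
lat -0.0960 (head goal tcp -.0948) long 0.5730 headbottom 0.03885925742991621
[ 0.61  0.45 -0.45  1.86  0.25  0.89 -0.34]
```

Call:
servo_tool(series=[{"fingers": 0.4,"dx": -0.15,"dy": 0,"dz": 0.2,"ax": 0.1,"ay": -0.2,"az": 5},{"fingers": 0.4,"dx": -0.15,"dy": 0,"dz": 0.2,"ax": 0.1,"ay": -0.1,"az": 5},{"fingers": 0.4,"dx": -0.15,"dy": -0.1,"dz": 0.2,"ax": 0,"ay": 0,"az": 5},{"fingers": 0.4,"dx": -0.1,"dy": -0.1,"dz": 0.15,"ax": 0,"ay": 0,"az": 5}])

```text
time: 12.13
tcp_pos: [0.5525, -0.1803, 0.0966]
orientation: [0.004, 0.931, -0.366, 0.005]
force: [-3.1, -0.5, 6.7]
opening: 0.531
```

```bash
python3 -c "
from h import *
st();sl();print(get_obs()['joint_positions'].round(2))"
```

```text
t 12.13 tcp [ 0.5525 -0.1803  0.0966] yaw -42.91 fix ax 0.25 ay -0.67 F [-3.1 -0.5  6.7] T [0.05 1.05 0.11] op 0.531
lat -0.0978 (head goal tcp -.0948) long 0.5729 headbottom 0.03867089109581444
[ 0.55  0.44 -0.37  1.86  0.21  0.87 -0.68]
```

Call:
servo_tool(series=[{"fingers": 0.4,"dx": -0.25,"dy": -0.12,"dz": 0.15,"ax": 0.2,"ay": -0.4,"az": 2},{"fingers": 0.4,"dx": -0.2,"dy": -0.1,"dz": 0.1,"ax": 0.1,"ay": -0.3,"az": 2},{"fingers": 0.4,"dx": 0,"dy": 0,"dz": 0.1,"ax": 0,"ay": 0,"az": 0}])

```text
time: 12.38
tcp_pos: [0.5524, -0.1805, 0.098]
orientation: [0.003, 0.916, -0.402, 0.003]
force: [-3.1, 3.0, 5.5]
opening: 0.534
```

```bash
python3 -c "
from h import *
st();sl()"
```

```text
t 12.38 tcp [ 0.5524 -0.1805  0.098 ] yaw -47.37 fix ax 0.15 ay -0.41 F [-3.1  3.   5.5] T [ 0.95  1.04 -0.02] op 0.534
lat -0.0981 (head goal tcp -.0948) long 0.5728 headbottom 0.04009770913774115
```

Call:
servo_tool(series=[{"fingers": 0.4,"dx": -0.5,"dy": -0.2,"dz": 0.3,"ax": 0.1,"ay": -0.3,"az": 0},{"fingers": 0.4,"dx": -0.3,"dy": -0.2,"dz": 0.25,"ax": 0,"ay": -0.1,"az": 0}])

```text
time: 12.55
tcp_pos: [0.5526, -0.1784, 0.0967]
orientation: [0.004, 0.915, -0.403, 0.005]
force: [-3.5, -2.7, 7.7]
opening: 0.529
```

```bash
python3 -c "
from h import *
st();sl()"
```

```text
t 12.55 tcp [ 0.5526 -0.1784  0.0967] yaw -47.47 fix ax 0.19 ay -0.66 F [-3.5 -2.7  7.7] T [-0.58  1.2   0.15] op 0.529
lat -0.0959 (head goal tcp -.0948) long 0.5727 headbottom 0.038762938840522856
```

Call:
servo_tool(series=[{"fingers": 0.4,"dx": -0.25,"dy": 0,"dz": 0.2,"ax": 0.1,"ay": -0.3,"az": 5},{"fingers": 0.4,"dx": -0.2,"dy": 0,"dz": 0.2,"ax": 0.1,"ay": -0.3,"az": 5},{"fingers": 0.4,"dx": -0.2,"dy": 0,"dz": 0.2,"ax": 0.1,"ay": -0.3,"az": 5},{"fingers": 0.4,"dx": -0.2,"dy": 0,"dz": 0.2,"ax": 0.1,"ay": -0.2,"az": 5}])

```text
time: 12.88
tcp_pos: [0.5505, -0.1799, 0.096]
orientation: [-0.0, 0.827, -0.562, 0.003]
force: [-2.9, -1.4, 8.1]
opening: 0.527
```

```bash
python3 -c "
from h import *
st();sl()"
```

```text
t 12.88 tcp [ 0.5505 -0.1799  0.096 ] yaw -68.41 fix ax -0.25 ay -0.29 F [-2.9 -1.4  8.1] T [-0.24  0.94  0.06] op 0.527
lat -0.0977 (head goal tcp -.0948) long 0.5708 headbottom 0.03810933230005577
```

Call:
servo_tool(series=[{"fingers": 0.4,"dx": -0.4,"dy": -0.1,"dz": 0.2,"ax": -0.1,"ay": -0.1,"az": 5},{"fingers": 0.4,"dx": -0.35,"dy": -0.05,"dz": 0.2,"ax": -0.1,"ay": -0.1,"az": 5},{"fingers": 0.4,"dx": -0.3,"dy": 0,"dz": 0.2,"ax": 0,"ay": -0.1,"az": 5},{"fingers": 0.4,"dx": -0.3,"dy": 0,"dz": 0.2,"ax": 0,"ay": 0,"az": 5}])

```text
time: 13.22
tcp_pos: [0.5492, -0.1773, 0.0952]
orientation: [0.004, 0.709, -0.705, 0.006]
force: [-4.6, -1.1, 8.3]
opening: 0.534
```

```bash
python3 -c "
from h import *
st();sl()"
```

```text
t 13.22 tcp [ 0.5492 -0.1773  0.0952] yaw -89.69 fix ax -0.15 ay -0.80 F [-4.6 -1.1  8.3] T [-0.3   1.07  0.05] op 0.534
lat -0.0953 (head goal tcp -.0948) long 0.5692 headbottom 0.03727356758300572
```

Nearly there; 8.7° more.

Call:
servo_tool(series=[{"fingers": 0.4,"dx": -0.15,"dy": 0,"dz": 0.15,"ax": -0.1,"ay": -0.4,"az": 4},{"fingers": 0.4,"dx": -0.15,"dy": 0,"dz": 0.15,"ax": 0,"ay": -0.3,"az": 4},{"fingers": 0.4,"dx": -0.1,"dy": 0,"dz": 0.1,"ax": 0,"ay": 0,"az": 0},{"fingers": 0.4,"dx": -0.1,"dy": 0,"dz": 0.1,"ax": 0,"ay": 0,"az": 0}])

```text
time: 13.55
tcp_pos: [0.5492, -0.1768, 0.0964]
orientation: [-0.003, -0.654, 0.757, -0.003]
force: [-3.6, 0.5, 6.6]
opening: 0.528
```

```bash
python3 -c "
from h import *
st();sl();snap('wrist','w11');snap('side','s3');crop('s3',220,110,350,220,6,'c14')"
```

```text
t 13.55 tcp [ 0.5492 -0.1768  0.0964] yaw -98.37 fix ax -0.03 ay -0.49 F [-3.6  0.5  6.6] T [0.09 1.03 0.1 ] op 0.528
lat -0.0948 (head goal tcp -.0948) long 0.5691 headbottom 0.03847497446488497
```

View pics/w11.png

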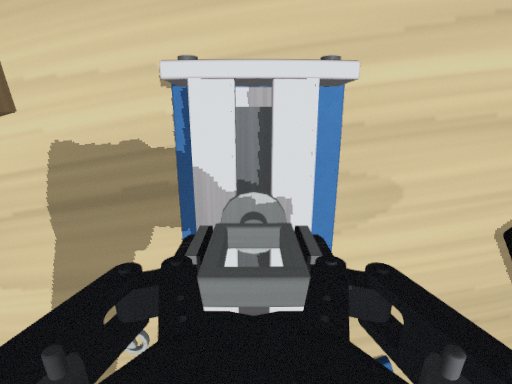

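View pics/c14.png

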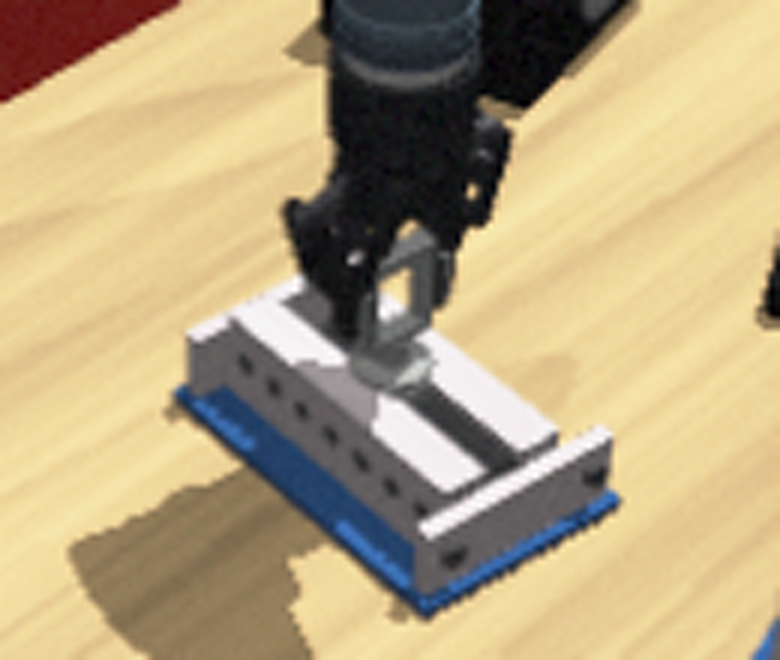

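Call:
servo_tool(series=[{"fingers": 0.4,"dx": -0.05,"dy": 0,"dz": -0.2,"ax": 0,"ay": -0.3,"az": 0},{"fingers": 0.4,"dx": -0.05,"dy": 0,"dz": -0.2,"ax": 0,"ay": -0.2,"az": 0},{"fingers": 0.4,"dx": 0,"dy": 0,"dz": -0.2,"ax": 0,"ay": 0,"az": 0},{"fingers": 0.4,"dx": 0,"dy": 0,"dz": -0.2,"ax": 0,"ay": 0,"az": 0},{"fingers": 0.4,"dx": 0,"dy": 0,"dz": -0.2,"ax": 0,"ay": 0,"az": 0}])

```text
time: 14.07
tcp_pos: [0.5487, -0.1771, 0.102]
orientation: [0.0, -0.654, 0.757, -0.001]
force: [4.3, -2.0, -14.5]
opening: 0.527
```

```bash
python3 -c "
from h import *
st();sl()"
```

```text
t 14.07 tcp [ 0.5487 -0.1771  0.102 ] yaw -98.32 fix ax -0.12 ay -0.09 F [  4.3  -2.  -14.5] T [-0.46 -1.17 -0.04] op 0.527
lat -0.0952 (head goal tcp -.0948) long 0.5686 headbottom 0.04410383434074651
```

Call:
servo_tool(series=[{"fingers": 0.4,"dx": -0.05,"dy": 0,"dz": -0.25,"ax": 0,"ay": 0,"az": 0},{"fingers": 0.4,"dx": 0,"dy": 0,"dz": -0.3,"ax": 0,"ay": 0,"az": 0},{"fingers": 0.4,"dx": 0,"dy": 0,"dz": -0.3,"ax": 0,"ay": 0,"az": 0}])

```text
time: 14.32
tcp_pos: [0.5485, -0.1771, 0.102]
orientation: [0.001, -0.654, 0.756, -0.002]
force: [6.6, -2.2, -21.3]
opening: 0.525
```

```bash
python3 -c "
from h import *
st();sl()"
```

```text
t 14.32 tcp [ 0.5485 -0.1771  0.102 ] yaw -98.31 fix ax -0.23 ay -0.08 F [  6.6  -2.2 -21.3] T [-0.61 -1.66 -0.08] op 0.525
lat -0.0952 (head goal tcp -.0948) long 0.5684 headbottom 0.044146814113490015
```

Call:
servo_tool(series=[{"fingers": 0.4,"dx": 0,"dy": 0,"dz": 0,"ax": 0,"ay": 0,"az": 0},{"fingers": 0.4,"dx": 0,"dy": 0,"dz": 0,"ax": 0,"ay": 0,"az": 0},{"fingers": 0.4,"dx": 0,"dy": 0,"dz": 0,"ax": 0,"ay": 0,"az": 0}])

```text
time: 14.57
tcp_pos: [0.5488, -0.1771, 0.102]
orientation: [0.0, -0.654, 0.756, -0.002]
force: [1.8, -0.7, -6.4]
opening: 0.529
```

```bash
python3 -c "
from h import *
st();sl()"
```

```text
t 14.57 tcp [ 0.5488 -0.1771  0.102 ] yaw -98.3 fix ax -0.15 ay -0.09 F [ 1.8 -0.7 -6.4] T [-0.18 -0.33 -0.05] op 0.529
lat -0.0952 (head goal tcp -.0948) long 0.5687 headbottom 0.044091423224422985
```

Call:
servo_tool(series=[{"fingers": 0.55,"dx": 0,"dy": 0,"dz": 0,"ax": 0,"ay": 0,"az": 0},{"fingers": 0.6,"dx": 0,"dy": 0,"dz": 0,"ax": 0,"ay": 0,"az": 0},{"fingers": 0.75,"dx": 0,"dy": 0,"dz": 0,"ax": 0,"ay": 0,"az": 0},{"fingers": 1,"dx": 0,"dy": 0,"dz": 0,"ax": 0,"ay": 0,"az": 0},{"fingers": 1,"dx": 0,"dy": 0,"dz": 0,"ax": 0,"ay": 0,"az": 0},{"fingers": 1,"dx": 0,"dy": 0,"dz": 0,"ax": 0,"ay": 0,"az": 0},{"fingers": 1,"dx": 0,"dy": 0,"dz": 0,"ax": 0,"ay": 0,"az": 0}])

```text
time: 15.15
tcp_pos: [0.552, -0.1768, 0.1076]
orientation: [0.002, -0.655, 0.756, -0.004]
force: [0.4, 0.4, 0.1]
opening: 1.0
```

```bash
python3 -c "
from h import *
st();sl();snap('wrist','w12');crop('w12',100,150,420,384,2.4,'c15')"
```

```text
t 15.15 tcp [ 0.552  -0.1768  0.1076] yaw -98.22 fix ax -0.53 ay -0.12 F [0.4 0.4 0.1] T [-0.04 -0.   -0.  ] op 1.0
lat -0.0944 (head goal tcp -.0948) long 0.5719 headbottom 0.04968623299000659
```

View pics/c15.png

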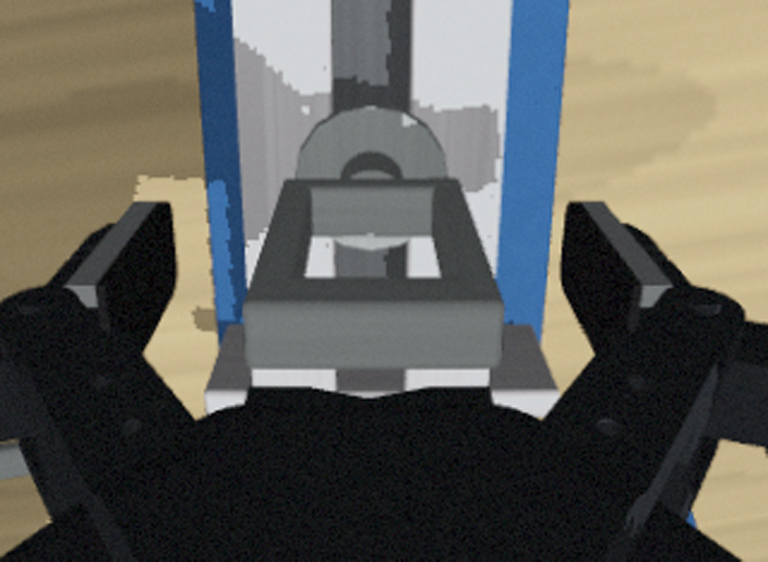

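Released, eye centred between open fingers (c15 about x 373). Retreat straight up.

Call:
servo_tool(series=[{"fingers": 1,"dx": 0,"dy": 0,"dz": -1,"ax": -0.3,"ay": 0,"az": 0},{"fingers": 1,"dx": 0,"dy": 0,"dz": -1.5,"ax": -0.2,"ay": 0,"az": 0},{"fingers": 1,"dx": 0,"dy": 0,"dz": -2,"ax": 0,"ay": 0,"az": 0},{"fingers": 1,"dx": 0,"dy": 0,"dz": -2,"ax": 0,"ay": 0,"az": 0},{"fingers": 1,"dx": 0,"dy": 0,"dz": -2,"ax": 0,"ay": 0,"az": 0},{"fingers": 1,"dx": 0,"dy": 0,"dz": -2,"ax": 0,"ay": 0,"az": 0},{"fingers": 1,"dx": 0,"dy": 1,"dz": -2,"ax": 0,"ay": 0,"az": 0},{"fingers": 1,"dx": 0,"dy": 2,"dz": -1,"ax": 0,"ay": 0,"az": 0},{"fingers": 1,"dx": 0,"dy": 2,"dz": 0,"ax": 0,"ay": 0,"az": 0},{"fingers": 1,"dx": 0,"dy": 2,"dz": 0,"ax": 0,"ay": 0,"az": 0},{"fingers": 1,"dx": 0,"dy": 0,"dz": 0,"ax": 0,"ay": 0,"az": 0},{"fingers": 1,"dx": 0,"dy": 0,"dz": 0,"ax": 0,"ay": 0,"az": 0}])

```text
time: 16.2
tcp_pos: [0.4801, -0.1656, 0.2493]
orientation: [-0.001, -0.655, 0.756, -0.0]
force: [0.8, -0.0, 0.2]
opening: 1.001
```

```bash
python3 -c "
from h import *
st();snap('wrist','w13');snap('side','s4');snap('top','t4');crop('s4',220,110,350,220,6,'c16')"
```

```text
t 16.2 tcp [ 0.4801 -0.1656  0.2493] yaw -98.17 fix ax 0.05 ay -0.10 F [ 0.8 -0.   0.2] T [ 0.01 -0.02  0.03] op 1.001
```

View pics/w13.png

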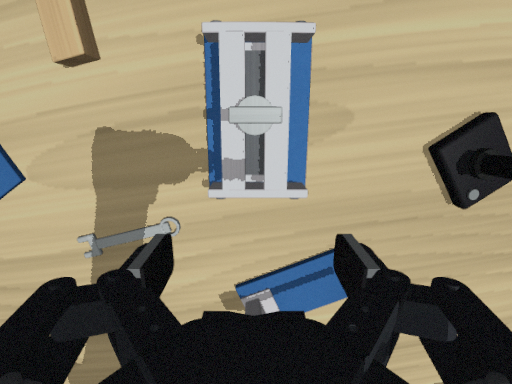

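View pics/c16.png

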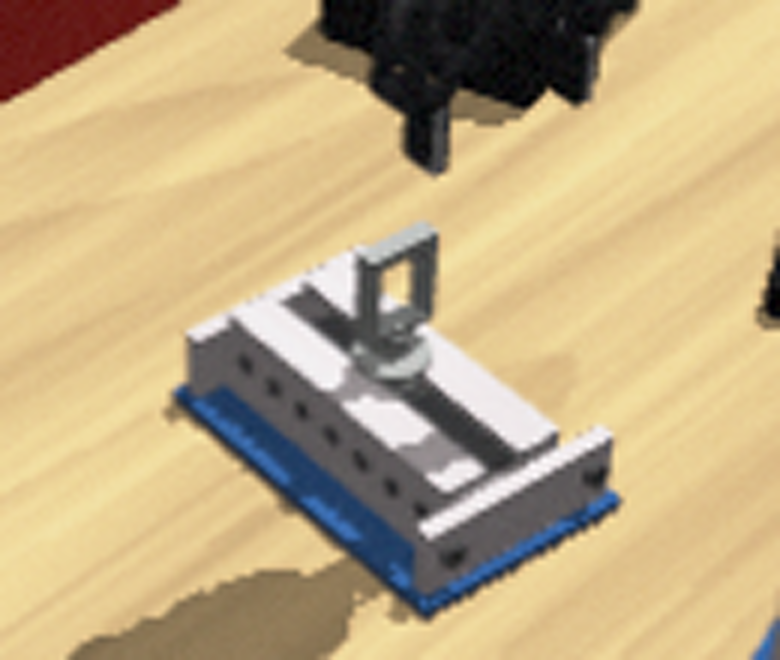

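View pics/t4.png

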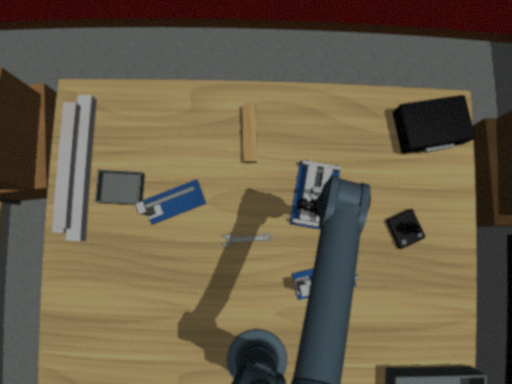

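```bash
python3 - <<'E'
from h import *
s=load('w13'); C=cloud(s)
print('eye top',C[110:119,235:275].reshape(-1,3).mean(0), 'flange',C[98:102,248:262].reshape(-1,3).mean(0))
P=pz(s,[[230,115],[282,115]],.152)[:,:2];d=P[1]-P[0];print(np.degrees(np.arctan2(d[1],d[0])),np.hypot(*d),P.mean(0)@[.9893,-.1458],P.mean(0)@[.1458,.9893])
print(robot.sign_off())
E
```

```text
eye top [ 0.54944897 -0.17598295  0.15167415] flange [ 0.56529479 -0.17856734  0.08331181]
-98.15135962162188 0.04433317695791578 0.5684363108163436 -0.09527485451432909
the job is handed in; nothing more can be done
None
```

The anchor is locked crosswise in the slotted strut and standing upright on its own, and the job is handed in at about 16 s of the 58 s allowed. The hand-in reports no verdict, so what follows is from my own checks.

**What I did:** I slid the anchor off the open end of the left-hand stand's rod. I pressed its head lengthwise down through the slot against the spring, to an eye height of about 115–117 mm. Then I turned it a quarter turn, tugged it upward and let go.

**Last checks:**
- **Tug:** the wrist read about 21 N, including roughly 3 N of anchor weight. The anchor stayed put at an eye height of about 121 mm, so the lips held it.
- **Height after release:** the top of the eye measured 151.7 mm, which puts the eye centre at about 120.7 mm (allowed 118 to 123.5).
- **Direction:** the head lies within about 0.3 degrees of square to the slot.
- **Position:** it is about 1 mm from mid-strut and about 3 mm from the cradle's centre line. The strut itself sits about 4 mm to cradle +y.
- **Bystanders:** in the last top and wrist pictures the timber, joystick, wrench and bin look unmoved. I compared them by eye and did not measure them.

**What disagreed:** the first blurred top-camera estimate put the slot about 3 mm away from the wrist-camera estimate. I used the wrist camera, which measured the slot at 23 mm wide as specified, and the head went in without touching. During the turn the tool drifted up to 3 mm sideways, pressing lightly on the inside of the strut with about 3 N, so I corrected it before finishing the turn.

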